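# Hang the valve key back in its sliding-door cabinet

### The job

Slide the blue door of the small cabinet fully open to the left, take the valve key lying on the bench by its black grip, and hang its steel ring on the orange hook inside, tilting the key nose-up so that the ring passes below the cabinet's front lip and then rises over the hook's upturned end. Let the key hang straight down from the hook by itself, then slide the door fully shut again. Leave the timer, the red-capped bottle, the petri dish and the tall beaker where they stand.

Things in the scene. Friction and masses are not known exactly. Their poses are not given: they have to be found in the camera images.
- cabinet: Fixed white cabinet, clear roof, 150 deep x 380 wide x 325 high mm. Origin: centre of underside; x into it, y to its left, z up. Front plane x = -75. Doorway: right half, y -180 to 0, z 12 (floor) to 253 (lower edge of the grey front lip, x -75 to -69, solid up to the roof). Roof underside z = 315; back wall's face x = 67. Left half: fixed panel; partition at y = 0.
- hook_tip (a point): Tip of the upturned prong of the orange J hook: x = 12, y = -95, z = 260 mm in the cabinet's frame (87 behind its front, 7 above the lip's lower edge, 55 under the roof). Axes as the cabinet's. 8 mm round bar: a level shank, centreline z = 235, runs from the back wall forward and ends in the prong, which rises to the tip. A hung key has its ring round the shank behind the prong.
- door (a joint): Blue sliding door in front of the cabinet, 180 wide; 0 = shut (covers the doorway), grows in m as it slides to the cabinet's left (+y of the cabinet), end stop at 0.18 = fully open. It stays where it is left; about 1.5 N of friction, 0.4 kg. Its panel is 6 mm thick and 310 high, its outer face 87 mm in front of the cabinet's centre.
- door_tab (a point): Centre of the door's black handle tab (moves with the door): an upright plate 12 mm thick (cabinet's y), sticking 50 mm out of the door toward the robot, 55 mm high, its top 330 mm above the bench and 5 mm above the roof, so it can be pinched from above across its thickness. Axes as the cabinet's. This point is 27.5 mm under the tab's top and 27 mm in front of the door's face.
- key_grip (a point): Centre of the valve key's black grip, a block 50 long x 26 wide x 24 high mm at one end of the key. The key is rigid, 200 long, about 0.16 kg, and lies flat on the bench, ring away from the robot. x points along the key to its ring, z up out of its upper side. A steel bar 16 wide, 8 thick joins grip and ring.
- key_eye (a point): Centre of the ring at the far end of the key, 149 mm ahead of the grip's centre along the key's x and 7 mm lower along its z. Ring: outer diameter 52, hole 36, 10 thick; the hole's axis is the key's z. Axes as for the grip: x points up when the key hangs from its ring; this point is then about 221 mm above the bench.
- timer: White lab timer, 62 x 62 x 20 mm, origin at its underside. Leave alone.
- bottle: Bottle with red cap, 56 mm diameter, 105 high, origin at its underside. Leave alone.
- petri: Petri dish, 58 mm diameter, 15 high, origin at its underside. Leave alone.
- beaker: Tall beaker, 80 mm diameter, 157 high, origin at its underside. Leave alone.

How it is judged (in metres and radians):
On the way, in this order (a step that is already met when the one before it is completed fails the run):
1. the door has been slid open, at least 110 mm (value of joint door above 0.11 m), for 0.1 s.
2. the key hangs by its ring on the hook, with the door still open (x of key_eye in the frame of cabinet between 0.006 and 0.067 m and y of key_eye in the frame of cabinet between -0.12 and -0.07 m and z of key_eye in the frame of cabinet between 0.208 and 0.235 m and angle between key_eye's own x axis and vertical below 0.3 rad and value of joint door above 0.08 m), for 0.3 s.
At the end, for the whole second after the job is handed in: The key hangs freely by its ring on the hook's shank between prong and back wall (ring centre 208 to 235 mm above the cabinet's underside, within 25 mm of the hook sideways), its length within 0.3 rad of vertical, and the door is shut to within 12 mm (x of key_eye in the frame of cabinet between 0.006 and 0.067 m and y of key_eye in the frame of cabinet between -0.12 and -0.07 m and z of key_eye in the frame of cabinet between 0.208 and 0.235 m and angle between key_eye's own x axis and vertical below 0.3 rad and value of joint door below 0.012 m); the robot touches nothing.
It fails at once if the timer is moved more than 30 mm (distance of timer from where it was at the start of the episode above 0.03 m).
It fails at once if the bottle with the red cap is moved more than 30 mm (distance of bottle from where it was at the start of the episode above 0.03 m).
It fails at once if the petri dish is moved more than 30 mm (distance of petri from where it was at the start of the episode above 0.03 m).
It fails at once if the tall beaker is moved more than 30 mm (distance of beaker from where it was at the start of the episode above 0.03 m).
It also fails if it takes over 72 s, if anything falls off the work surface, if the arm or the gripper's body presses on something with over 40 N, if the wrist force passes 120 N, or if a joint passes its speed limit or range.

### The arm

A 6-joint arm with a two-finger parallel gripper is mounted at the origin on a cart in front of the work surface, level with it; the furniture and walls round the work are solid. World frame = base frame: x ahead of the robot, y to its left, z up, the work surface at z = 0. Lengths are in m, angles in degrees, forces in N, time in s.
With the tool pointing down it reaches from about 0.4 to 0.825 m from the base axis. Payload 7 kg.
Tool frame: the origin (TCP) lies on the centre line of the jaws, within the pads' length; the fingertips stand 19 mm ahead of it and the grasp point (between the pads) is the TCP; z points along the fingers, y is the line along which they close (so a half turn about z gives the same grasp; the last joint's range is limited). The gripper opens to 88 mm and grips with 3 to 60 N. Pads are 19 mm wide; open, the fingers measure 130 mm over their backs; the gripper's body (78 mm by 193 mm) begins 47 mm behind the grasp point.
Start: joints at [86.866, 20.546, 0.682, 0, -70.136, -16.507], TCP at [0.227, 0.636, 0.225] pointing down, gripper open.
Joint ranges: [-176.03, 176.03], [-82.01, 121.73], [-58.28, 71.71], [-173.87, 95.51], [-174.79, -0.11], [-173.66, 173.66]. Speed limits (degrees/s): [136.94, 136.94, 172.46, 180, 180, 180].

### API

Orientations are given as [roll, pitch, yaw] about the fixed x, y, z axes, in that order (R = Rz(yaw) Ry(pitch) Rx(roll)).
In Python, from plant import * gives the robot as it stands. The module is installed in compiled form; this text tells all that it offers.
- The arm moves only by the tool play_rows, never from a script. Its argument "deltas" is a list of rows, each a list of 6 numbers: the shift along the world's x, y, z scaled (see below), then the turn, a rotation vector about the world's x, y, z scaled (see below). A call has 1 to 10 rows; each row shifts and turns the commanded pose from where the row before left it; what a row does not reach is not made up. The controller multiplies each number of a shift by 800 mm and each number of a turn by 180 degrees. A row lasts 1/10 s, in which the tool goes at most 50 mm and 8.59 degrees, less where a joint would pass 70% of its speed; a pose out of reach is approached as far as the arm can. A call with a number of a shift or a turn outside -1 to 1 is refused whole. A call with a gripper value outside its range is refused whole. "gripper" is the gripper command: -1 is shut, 1 is fully open, values between are in proportion, set as the call begins (left out, the last holds). The fingers move at their own pace and stop on an object; the grip force is fixed at half the most. Time passes only in rows, so rows that do not move let the fingers close. It gives the time, the measured TCP pose, the force, the opening and the grip force at its end, in the units of the state.
- get_obs(): the state, without advancing time (a new reading comes with each control period).
- snapshot(name): name is "scene" or "top" or "wrist"; returns (picture, depth): 480x640x3 uint8, blue, green, red; 480x640 float32, m along the optical axis (not along the pixel's ray), 0 where there is no reading.
- camera_model(name): a dict with "fx", "fy", "cx", "cy" (pixels), "k1" (the pictures are not rectified: a ray, as slopes to the right and down, at radius r is drawn at 1 + k1 r^2 times it, then the intrinsics apply), "world_to_cam" (4x4, takes a point from world to camera coordinates). Camera axes: x right, y down, z forward; pixel columns grow to the right and rows downward; lengths in m; the calibration is good to about 2 mm. A picture is of the moment at which its call begins: read the wrist's pose just before it. camera_model takes no time and is no camera call; for the wrist camera it gives the pose at the moment of the call.
- close_job(): hands the job in; it is judged then, once.
The state is a dict: "clock": time; "joint_pos": joint angles; "qvel": joint speeds; "tau": joint torques, N m; "tool_pos": TCP position; "orientation": TCP orientation; "force": force on the tool from outside, world axes, zero at the start; "moment": the same for the moment, N m; "opening": finger opening in m; "gripper_force": force on a finger pad.
Only numpy, scipy, OpenCV 4.12 (cv2) and the standard library are available. Lean on these libraries where they do the work, as an engineer would, in place of code of your own. Each camera call takes 0.05 s, during which the arm holds its last target. There are 200 camera calls.

## Working session

There is one attempt and no reset: what is moved stays moved. The work goes in short steps, Python scripts to look and compute and a tool call to move; the robot and the scene stay as the last step left them, time stands still between calls to the robot, and variables do not carry over. Pictures are saved under pics/ and viewed, at most 12 in all, crops included, and the job is handed in when it is done.

Besides the shell and the picture viewer there is one more tool, called after "Request:" by a JSON object that holds its "method" and its "body". play_rows: Moves the arm, as the interface text tells. Its arguments: {"type":"object","properties":{"deltas":{"type":"array","items":{"type":"array","items":{"type":"number","minimum":-1,"maximum":1}}},"gripper":{"type":"number"}},"required":["deltas"]}

```bash
mkdir -p pics; cat > h.py <<'E'
from plant import *
import numpy as np, cv2
from scipy.spatial.transform import Rotation as R
def snap(n,f=None):
    m=camera_model(n); im,d=snapshot(n)
    if f: cv2.imwrite('pics/'+f,im); np.savez('pics/'+f+'.npz',im=im,d=d,**m)
    return m,im,d
def pts(m,d,us,vs):
    """pixels + depth -> world"""
    us=np.atleast_1d(us);vs=np.atleast_1d(vs);z=d[vs.astype(int),us.astype(int)]
    s=slopes(m,us,vs); return towo(m,np.c_[s*z[:,None],z])
def slopes(m,us,vs):
    K=np.array([[m['fx'],0,m['cx']],[0,m['fy'],m['cy']],[0,0,1.]])
    return cv2.undistortPoints(np.c_[us,vs].astype(float).reshape(-1,1,2),K,np.array([m['k1'],0,0,0.])).reshape(-1,2)
def towo(m,p):
    T=np.linalg.inv(m['world_to_cam']); return p@T[:3,:3].T+T[:3,3]
def plane(m,us,vs,z):
    s=slopes(m,np.atleast_1d(us),np.atleast_1d(vs)); T=np.linalg.inv(m['world_to_cam'])
    r=np.c_[s,np.ones(len(s))]@T[:3,:3].T; o=T[:3,3]; return o+r*((z-o[2])/r[:,2])[:,None]
E
python3 - <<'E'
from h import *
print(get_obs())
for n in ('scene','top'):
    m,im,d=snap(n,n+'0.png'); print(n,np.linalg.inv(m['world_to_cam']).round(3).tolist(),m['fx'],m['k1'])
E
```

```text
{'clock': 0.0, 'joint_pos': array([ 8.68655804e+01,  2.05921888e+01,  6.33162892e-01, -1.95106533e-02,
       -7.01381001e+01, -1.65060441e+01]), 'qvel': array([ 0.03259173,  0.08760318,  0.0469475 ,  0.11868052, -0.01189223,
       -0.09997426]), 'tau': array([ 2.71109166e-03, -5.82714236e+01,  2.93059194e+01,  6.99727759e+00,
        6.92254049e-03, -1.33643566e-04]), 'tool_pos': array([0.22675117, 0.63523161, 0.22381149]), 'orientation': array([ 1.79901665e+02, -1.00123258e-02, -1.96470995e+01]), 'force': array([ 0.3155458 , -0.36912902, -0.30555122]), 'moment': array([-0.0291131 , -0.03940434,  0.01484074]), 'gripper_force': 0.0, 'opening': 0.08708371941195824}
scene [[-0.721, -0.36, 0.592, -0.431], [-0.693, 0.389, -0.607, 1.141], [-0.011, -0.848, -0.53, 1.064], [0.0, 0.0, 0.0, 1.0]] 556.6634527660406 0.060045794848966244
top [[-0.025, -0.996, 0.09, 0.486], [-1.0, 0.024, -0.012, 0.131], [0.01, -0.09, -0.996, 1.33], [0.0, 0.0, 0.0, 1.0]] 472.30222102227407 -0.045036102407921615
```

View pics/scene0.png

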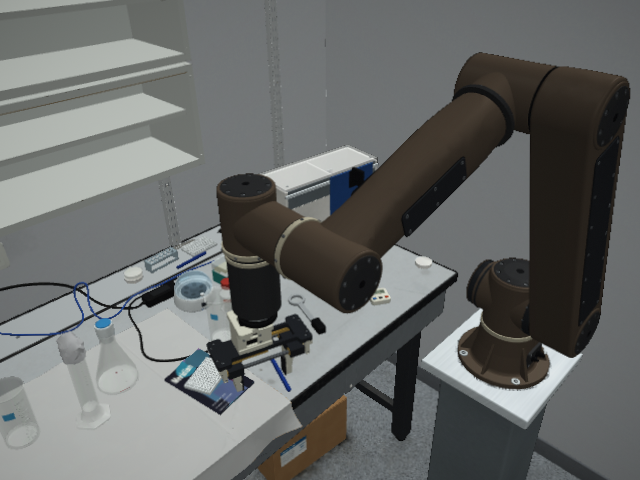

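View pics/top0.png

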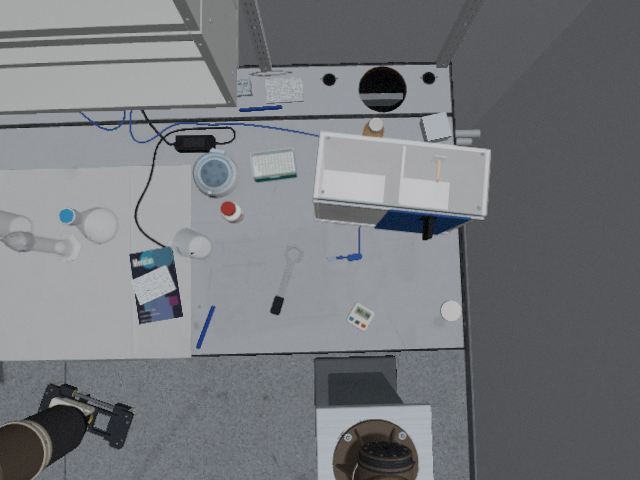

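The pictures show the cabinet's top at about (320–490, 132–235) in the top view. The tab is at (427,227), the key runs from its grip at (277,305) to its ring at (293,254), the timer is at (361,317), the bottle at (230,210), the beaker at (192,243) and the petri dish at (451,311).

```bash
python3 - <<'E'
from h import *
z=np.load('pics/top0.png.npz'); m={k:z[k] for k in z.files}; im,d=m['im'],m['d']
H,W=d.shape; u,v=np.meshgrid(np.arange(W),np.arange(H))
P=pts(m,d,u.ravel(),v.ravel()).reshape(H,W,3)
box=lambda a,b,c,e:(u>=a)&(u<=b)&(v>=c)&(v<=e)
hsv=cv2.cvtColor(im,cv2.COLOR_BGR2HSV)
cab=box(300,500,120,245)&(P[...,2]>.317)&(P[...,2]<.335)&(d>0)
q=P[cab]; print('cab top n',len(q),np.median(q[:,2]))
white=cab&(hsv[...,1]<60)&(hsv[...,2]>120)
r=cv2.minAreaRect(P[white][:,:2].astype(np.float32)*1000); print('rim',r,cv2.boxPoints(r).tolist())
vis=im.copy()
blk=box(410,440,208,245)&(hsv[...,2]<50)
print('tab px',np.argwhere(blk)[:,::-1].min(0),np.argwhere(blk)[:,::-1].max(0)); q=P[blk]; print('tab z',np.percentile(q[:,2],[5,50,95]))
q=q[q[:,2]>.315]; r=cv2.minAreaRect(q[:,:2].astype(np.float32)*1000);print('tab',r)
blue=box(370,480,200,245)&(hsv[...,0]>95)&(hsv[...,0]<130)&(hsv[...,1]>120)
q=P[blue]; print('blue z',np.percentile(q[:,2],[5,50,95])); q=q[q[:,2]>.30]
if len(q)>5: print('blue',cv2.minAreaRect(q[:,:2].astype(np.float32)*1000))
g=box(262,292,290,320)&(hsv[...,2]<60); c=np.argwhere(g)[:,::-1].astype(np.float32)
rg=cv2.minAreaRect(c); print('grip px',rg, 'z',np.median(P[g][:,2]))
pg=plane(m,*[np.array([x]) for x in rg[0]],.024)
print('grip',pg)
bg=np.median(im[300:330,300:340].reshape(-1,3),0); print('bg',bg)
# ring: hole/outer via difference
df=np.abs(im.astype(int)-bg).sum(2)
print(df[240:270:1,278:308:1].tolist() if 0 else '')
cr=cv2.resize(im[235:320,255:315],None,fx=7,fy=7,interpolation=cv2.INTER_CUBIC)
cr2=cv2.resize(im[125:245,305:495],None,fx=3,fy=3,interpolation=cv2.INTER_CUBIC)
o=np.zeros((600,800,3),np.uint8); o[:595,:420]=cr; cr2=cv2.resize(cr2,(380,240)); o[:240,420:]=cr2
cv2.imwrite('pics/c1.png',o)
for n,(a,b) in dict(timer=(361,317),bottle=(230,210),beaker=(192,243),petri=(451,311)).items(): print(n,P[b,a].round(3))
E
```

```text
cab top n 12047 0.3253362320443638
rim ((723.17138671875, -49.306488037109375), (380.2749328613281, 157.56610107421875), 82.48033142089844) [[620.1832275390625, -227.49871826171875], [776.394287109375, -248.11883544921875], [826.1595458984375, 128.8857421875], [669.948486328125, 149.505859375]]
tab px [418 216] [436 239]
tab z [0.26950987 0.32266627 0.33261792]
tab ((544.9984741210938, -2.1762847900390625), (45.40760040283203, 286.9825439453125), 32.807334899902344)
blue z [0.0443057  0.21695103 0.32075084]
blue ((595.6820068359375, -14.808258056640625), (89.70771789550781, 352.8511047363281), 22.654264450073242)
grip px ((276.60003662109375, 305.20001220703125), (8.854375839233398, 17.076297760009766), 18.43494987487793) z 0.02311842177558776
grip [[0.43578026 0.25730715 0.024     ]]
bg [156. 151. 148.]

timer [0.397 0.026 0.017]
bottle [0.689 0.367 0.107]
beaker [0.614 0.494 0.009]
petri [ 0.407 -0.225  0.015]
```

View pics/c1.png

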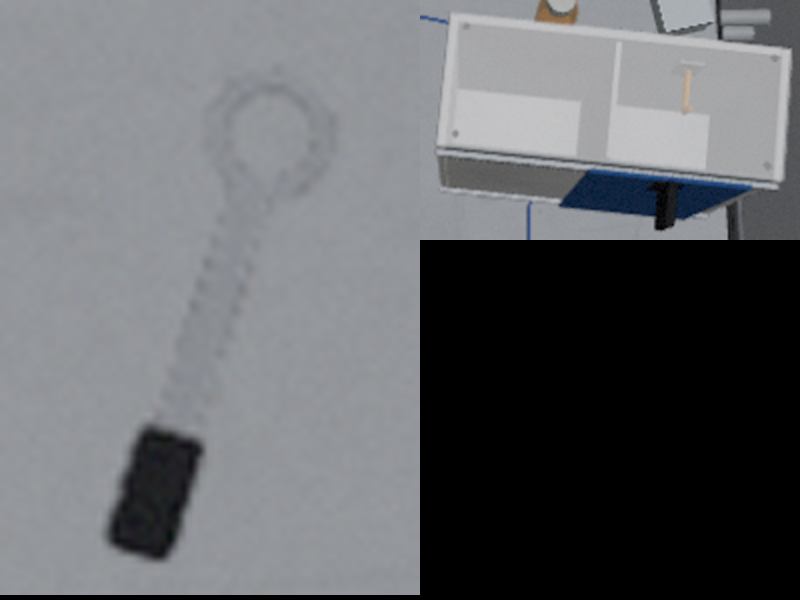

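The crop shows the key's ring centre at about top-view pixel (293.9, 254) and the grip at (276.6, 305.2). The door is shut, with the tab towards its right.

```bash
python3 - <<'E'
from h import *
z=np.load('pics/top0.png.npz'); m={k:z[k] for k in z.files}; im,d=m['im'],m['d']
H,W=d.shape; u,v=np.meshgrid(np.arange(W),np.arange(H))
P=pts(m,d,u.ravel(),v.ravel()).reshape(H,W,3)
box=lambda a,b,c,e:(u>=a)&(u<=b)&(v>=c)&(v<=e)
hsv=cv2.cvtColor(im,cv2.COLOR_BGR2HSV)
g=plane(m,276.6,305.2,.02)[0]; e=plane(m,293.9,254,.008)[0]
k=e-g; print('grip',g.round(4),'eye',e.round(4),'len',np.hypot(*k[:2]),'yaw',np.degrees(np.arctan2(k[1],k[0])))
b=box(405,445,205,245)&(hsv[...,2]<70)&(P[...,2]>.322)&(P[...,2]<.34)&(d>0)
q=P[b]; print('tab',len(q),q.mean(0),q.min(0),q.max(0))
# cabinet: rim region (bright), back & side edges by line fits
w=box(300,500,120,245)&(P[...,2]>.318)&(P[...,2]<.332)
yaw=np.radians(-7.5);X=np.array([np.cos(yaw),np.sin(yaw)]);Y=np.array([-X[1],X[0]])
q=P[w][:,:2];s=q@X;t=q@Y
def fit(a,b,lo,hi,step,f):
    out=[(c+step/2,f(b[(a>=c)&(a<c+step)])) for c in np.arange(lo,hi,step) if ((a>=c)&(a<c+step)).sum()>3]
    return np.polyfit(*np.array(out).T,1),len(out)
tm=np.median(t);sm=np.median(s)
for nm,a,bb,lo,hi,f in (('back',t,s,tm-.16,tm+.16,np.max),('front',t,s,tm-.16,tm+.16,np.min),('right',s,t,sm-.05,sm+.05,np.min),('left',s,t,sm-.05,sm+.05,np.max)):
    (p,n)=fit(a,bb,lo,hi,.01,f); print(nm,'slope deg',np.degrees(np.arctan(p[0])).round(2),'at mid',np.polyval(p,tm if nm in('back','front') else sm).round(4),n)
print('tm,sm',tm,sm,'X',X,'Y',Y)
# orange hook
o=box(420,460,140,190)&(hsv[...,0]<22)&(hsv[...,1]>50); c=np.argwhere(o)[:,::-1]; print('hook px',len(c),c.min(0),c.max(0))
lo=c[np.argsort(-c[:,1])][:4].mean(0); print('tip~',lo,plane(m,*[np.array([x]) for x in lo],.26))
E
```

```text
grip [0.4356 0.2577 0.02  ] eye [0.5765 0.2081 0.008 ] len 0.1493374948075416 yaw -19.41424958242532
tab 134 [ 0.60650932 -0.10216998  0.32947271] [ 0.58369758 -0.11106402  0.32209033] [ 0.62977531 -0.09449392  0.33505172]
back slope deg -0.45 at mid 0.8012 32
front slope deg 5.03 at mid 0.6412 32
right slope deg 0.02 at mid -0.1439 11
left slope deg 0.1 at mid 0.2347 11
tm,sm 0.04154770907845377 0.7234545430992358 X [ 0.99144486 -0.13052619] Y [0.13052619 0.99144486]
hook px 24 [437 160] [440 178]
tip~ [438.5  176.75] [[ 0.73025736 -0.14450925  0.26      ]]
```

Request:
{"method": "play_rows", "body": {"deltas": [[0.0237, -0.046, 0.02, 0, 0, 0.0035], [0.0237, -0.046, 0.02, 0, 0, 0.0035], [0.0237, -0.046, 0.02, 0, 0, 0.0035], [0.0237, -0.046, 0.02, 0, 0, 0.0035], [0.0237, -0.046, 0.02, 0, 0, 0.0035], [0.0237, -0.046, 0.02, 0, 0, 0.0035], [0.0237, -0.046, 0.02, 0, 0, 0.0035], [0.0237, -0.046, 0.02, 0, 0, 0.0035], [0.0237, -0.046, 0.02, 0, 0, 0.0035], [0.0237, -0.046, 0.02, 0, 0, 0.0035]], "gripper": 0.3}}

```text
clock: 1.1
tool_pos: [0.4167, 0.266, 0.3853]
orientation: [-180.0, 0.0, -13.3]
force: [0.0, 0.1, 0.1]
opening: 0.057
gripper_force: 0.0
```

Request:
{"method": "play_rows", "body": {"deltas": [[0.0237, -0.046, 0.0, 0, 0, 0.0035], [0.0237, -0.046, 0.0, 0, 0, 0.0035], [0.0237, -0.046, 0.0, 0, 0, 0.0035], [0.0237, -0.046, 0.0, 0, 0, 0.0035], [0.0237, -0.046, 0.0, 0, 0, 0.0035], [0.0237, -0.046, 0.0, 0, 0, 0.0035], [0.0237, -0.046, 0.0, 0, 0, 0.0035], [0.0237, -0.046, 0, 0, 0, 0.0035], [0.0237, -0.046, 0, 0, 0, 0.0035], [0.0237, -0.046, 0, 0, 0, 0.0035]]}}

```text
clock: 2.1
tool_pos: [0.6065, -0.102, 0.3844]
orientation: [-180.0, 0.0, -7.0]
force: [0.9, -0.3, -0.1]
opening: 0.0571
gripper_force: 0.0
```

```bash
python3 - <<'E'
from h import *
o=get_obs();print(o['clock'],o['tool_pos'],o['orientation'],o['joint_pos'].round(1),o['opening'])
m,im,d=snap('wrist','w1.png'); print(np.linalg.inv(m['world_to_cam']).round(3).tolist())
E
```

```text
2.1 [ 0.60647294 -0.1019747   0.38439552] [-1.79996304e+02  3.13631842e-02 -7.01661024e+00] [  8.6  11.7   8.7  -0.  -87.1  74.4] 0.05707166883301234
[[-0.121, -0.951, -0.286, 0.684], [-0.993, 0.116, 0.035, -0.111], [0.0, 0.288, -0.958, 0.544], [0.0, 0.0, 0.0, 1.0]]
```

View pics/w1.png

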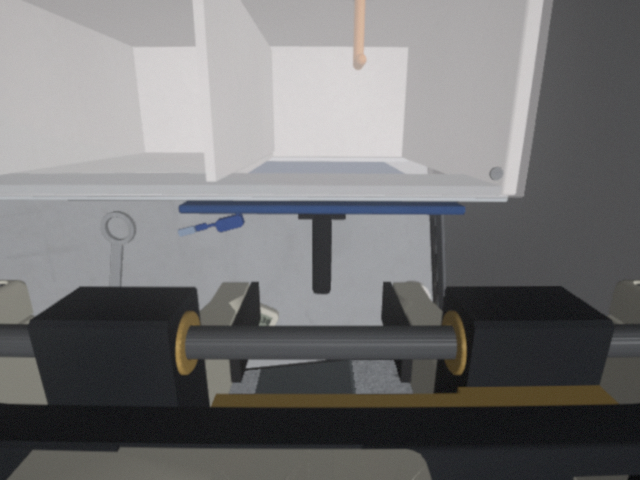

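The wrist view shows the tab between the open fingers: its front end is at (321,292) and its base at (321,215). The hook's prong tip is at (361,62), and the roof's front edge runs along row ~190.

```bash
python3 - <<'E'
from h import *
z=np.load('pics/w1.png.npz'); m={k:z[k] for k in z.files}; im,d=m['im'],m['d']
hsv=cv2.cvtColor(im,cv2.COLOR_BGR2HSV)
o=(hsv[...,0]<20)&(hsv[...,1]>60); o[100:]=0; c=np.argwhere(o)[:,::-1]; t=c[c[:,1]>54].mean(0); print('tip px',t,c.max(0))
print('tip',plane(m,t[:1],t[1:],.258), 'shank',[plane(m,[r],[v],.239)[0].round(4) for v in (5,35) for r in [c[c[:,1]==v][:,0].mean()]])
print('depth tip',pts(m,d,[361],[60]))
print('tab',plane(m,[321,321],[292,217],.33))
b=(hsv[...,0]>95)&(hsv[...,0]<130)&(hsv[...,1]>110);b[:195]=0;b[225:]=0
for a in (200,250,380,440):
    r=np.argwhere(b[:,a])[:,0]; r and 0 if False else print(a,r.min(),r.max(),plane(m,[a,a],[r.min(),r.max()],.3175)[:,:2].round(4).tolist())
C=np.array([.7259,-.0498]);y=np.radians(-7.2);X=np.array([np.cos(y),np.sin(y)]);Y=np.array([-X[1],X[0]])
for p in ([.6,-.1],):pass
for n,p in (('tip',plane(m,t[:1],t[1:],.258)[0]),('tabend',plane(m,321,292,.33)[0]),('door L',plane(m,181,207,.315)[0]),('door R',plane(m,462,210,.315)[0]),('roofR',plane(m,522,192,.325)[0])):
    q=p[:2]-C; print(n,(q@X*1e3).round(1),(q@Y*1e3).round(1))
E
```

```text
tip px [362.16666667  57.95833333] [364  61]
tip [[ 0.72672914 -0.14615726  0.258     ]] shank [array([ 0.7654, -0.1506,  0.239 ]), array([ 0.7455, -0.1483,  0.239 ])]
depth tip [[ 0.71556751 -0.13715265  0.32585791]]
tab [[ 0.58445654 -0.09938517  0.33      ]
 [ 0.63264591 -0.10526098  0.33      ]]
200 206 211 [[0.6459, -0.0309], [0.6427, -0.0302]]
250 206 211 [[0.642, -0.0619], [0.6389, -0.0613]]
380 206 212 [[0.6322, -0.1422], [0.6284, -0.1419]]
440 206 213 [[0.6277, -0.1794], [0.6232, -0.1793]]
tip 12.9 -95.5
tabend -134.1 -66.9
door L -83.0 21.7
door R -84.2 -156.0
roofR -70.8 -187.2
```

Request:
{"method": "play_rows", "body": {"deltas": [[0, 0, -0.04, 0, 0, 0], [0, 0, -0.038, 0, 0, 0], [0, 0, 0, 0, 0, 0]]}}

```text
clock: 2.45
tool_pos: [0.6038, -0.1002, 0.3174]
orientation: [180.0, 0.5, -7.1]
force: [-0.5, 0.9, -0.2]
opening: 0.057
gripper_force: 0.0
```

Request:
{"method": "play_rows", "body": {"deltas": [[0, 0, 0, 0, 0, 0], [0, 0, 0, 0, 0, 0], [0, 0, 0, 0, 0, 0], [0, 0, 0, 0, 0, 0], [0, 0, 0, 0, 0, 0]], "gripper": -1}}

```text
clock: 2.95
tool_pos: [0.6063, -0.1002, 0.3231]
orientation: [-180.0, -0.1, -7.0]
force: [-0.1, 0.0, 0.0]
opening: 0.0223
gripper_force: 0.0
```

Request:
{"method": "play_rows", "body": {"deltas": [[0, 0, 0, 0, 0, 0], [0, 0, 0, 0, 0, 0], [0, 0, 0, 0, 0, 0]]}}

```text
clock: 3.25
tool_pos: [0.6061, -0.1005, 0.3227]
orientation: [180.0, -0.0, -7.0]
force: [-0.7, -0.8, 2.4]
opening: 0.0115
gripper_force: 30.0
```

Request:
{"method": "play_rows", "body": {"deltas": [[0.001, 0.01, 0, 0, 0, 0], [0.003, 0.025, 0, 0, 0, 0], [0.0037, 0.03, 0, 0, 0, 0], [0.0037, 0.03, 0, 0, 0, 0], [0.0037, 0.03, 0, 0, 0, 0], [0.0037, 0.03, 0, 0, 0, 0], [0.0037, 0.03, 0, 0, 0, 0], [0.003, 0.025, 0, 0, 0, 0], [0.0014, 0.011, 0, 0, 0, 0], [0, 0, 0, 0, 0, 0]]}}

```text
clock: 4.25
tool_pos: [0.6264, 0.0619, 0.3224]
orientation: [178.5, 0.2, -7.4]
force: [8.5, -61.9, -6.5]
opening: 0.0358
gripper_force: 30.0
```

```bash
python3 - <<'E'
from h import *
m,im,d=snap('wrist','w2.png'); o=get_obs();print(o['clock'],o['tool_pos'],o['orientation'],o['force'],o['opening'])
m,im2,d=snap('top','t2.png')
c=np.zeros((480,800,3),np.uint8); c[:360,:480]=cv2.resize(im,(480,360)); c[:360,480:]=cv2.resize(im2[100:280,300:460],(320,360)); cv2.imwrite('pics/c2.png',c)
E
```

```text
4.3 [0.62636479 0.06119335 0.32240857] [178.53309311   0.2102704   -7.42328342] [  9.44829808 -62.40101951  -6.30925309] 0.03447514282580542
```

View pics/c2.png

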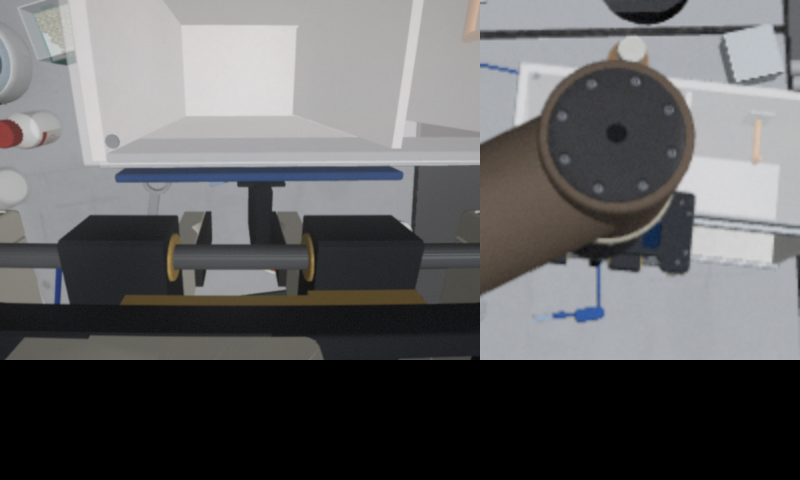

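```bash
python3 - <<'E'
from h import *
z=np.load('pics/w2.png.npz'); m={k:z[k] for k in z.files}; im,d=m['im'],m['d']
C=np.array([.7259,-.0498]);y=np.radians(-7.1);X=np.array([np.cos(y),np.sin(y)]);Y=np.array([-X[1],X[0]])
s=4/3
for n,p in (('tabbase',plane(m,261*s,184*s,.33)[0]),('tabfar',plane(m,260*s,245*s,.33)[0]),('door L',plane(m,117*s,174*s,.315)[0]),('door R',plane(m,402*s,174*s,.315)[0])):
    q=p[:2]-C; print(n,(q@X*1e3).round(1),(q@Y*1e3).round(1))
print(m['world_to_cam'][:3,3])
E
```

```text
tabbase -83.9 87.0
tabfar -123.5 86.9
door L -81.2 175.0
door R -83.2 -5.0
[0.13330595 0.5206765  0.66556461]
```

The door is at its stop. Its right edge is at cabinet y ≈ -5 to 0, so it had started about 22 mm ajar. Next I release the tab and lift off.

Request:
{"method": "play_rows", "body": {"deltas": [[-0.002, -0.016, 0, 0, 0, 0], [-0.002, -0.016, 0, 0, 0, 0], [0, 0, 0, 0, 0, 0]]}}

```text
clock: 4.65
tool_pos: [0.6245, 0.0492, 0.3222]
orientation: [180.0, -0.0, -7.2]
force: [2.7, -10.7, -2.2]
opening: 0.0115
gripper_force: 30.0
```

Request:
{"method": "play_rows", "body": {"deltas": [[0, 0, 0, 0, 0, 0], [0, 0, 0, 0, 0, 0], [0, 0, 0, 0, 0, 0], [0, 0, 0.03, 0, 0, 0], [0, 0, 0.06, 0, 0, 0], [0, 0, 0.02, 0, 0, 0]], "gripper": 0.4}}

```text
clock: 5.25
tool_pos: [0.6254, 0.0515, 0.4152]
orientation: [-179.9, -0.3, -7.0]
force: [0.3, -0.7, 1.4]
opening: 0.054
gripper_force: 0.0
```

Request:
{"method": "play_rows", "body": {"deltas": [[-0.055, 0.03, 0, 0, 0, -0.0069], [-0.055, 0.03, 0, 0, 0, -0.0069], [-0.0178, 0.0254, -0.049, 0, 0, -0.0069], [-0.0178, 0.0254, -0.049, 0, 0, -0.0069], [-0.0178, 0.0254, -0.049, 0, 0, -0.0069], [-0.0178, 0.0254, -0.049, 0, 0, -0.0069], [-0.0178, 0.0254, -0.049, 0, 0, -0.0069], [-0.0178, 0.0254, -0.049, 0, 0, -0.0069], [-0.0178, 0.0254, -0.049, 0, 0, -0.0069], [-0.0178, 0.0254, -0.049, 0, 0, -0.0069]]}}

```text
clock: 6.25
tool_pos: [0.4217, 0.2628, 0.0958]
orientation: [-179.9, -0.0, -19.5]
force: [0.8, 1.1, -0.9]
opening: 0.0611
gripper_force: 0.0
```

```bash
python3 - <<'E'
from h import *
m,im,d=snap('wrist','w3.png'); o=get_obs();print(o['clock'],o['tool_pos'],o['orientation'],o['joint_pos'].round(1),o['opening'])
E
```

```text
6.3 [0.41804513 0.26214675 0.08980951] [179.69050612   0.2230006  -19.60211449] [ 54.9  11.6 -31.8  -0.2 -47.   15.7] 0.06121149482381851
```

View pics/w3.png

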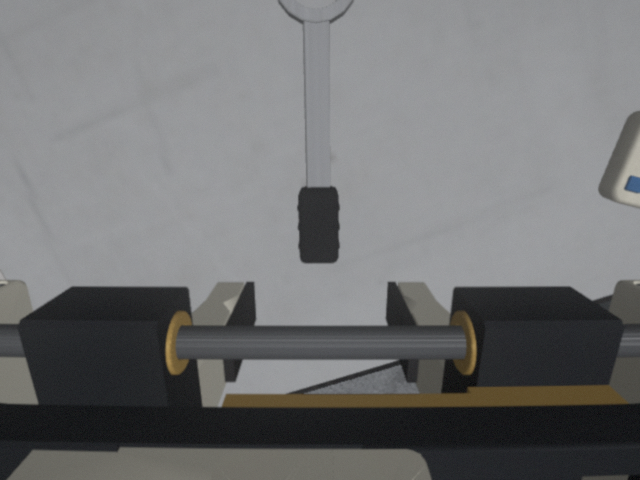

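The grip is centred ahead of the jaws, at (298–340, 187–263). The key lies along image column ~318, parallel to the tool.

```bash
python3 - <<'E'
from h import *
z=np.load('pics/w3.png.npz'); m={k:z[k] for k in z.files}
a,b,c=plane(m,[319.5,319,317],[262,189,20],.024); b=plane(m,319,189,.02)[0]; c=plane(m,317,30,.009)[0]
print(a,b,c, np.degrees(np.arctan2(*(c-a)[1::-1])),np.hypot(*(b-a)[:2]))
k=(c-a)/np.hypot(*(c-a)[:2]); print('target TCP (12 from end)',a+.012*k, 'grip centre',a+.025*k)
print(get_obs()['tool_pos'])
E
```

```text
[0.41400993 0.26653464 0.024     ] [0.45945832 0.25082873 0.02      ] [0.54859034 0.22063156 0.009     ] -18.833632206162424 0.04808566513362337
target TCP (12 from end) [0.42536745 0.26266078 0.02273412] grip centre [0.43767143 0.2584641  0.02136275]
[0.41804513 0.26214675 0.08980951]
```

Request:
{"method": "play_rows", "body": {"deltas": [[0, 0, -0.03, 0, 0, 0], [0, 0, -0.03, 0, 0, 0], [0, 0, 0, 0, 0, 0], [0, 0, 0, 0, 0, 0]]}}

```text
clock: 6.7
tool_pos: [0.4226, 0.2617, 0.049]
orientation: [179.9, 0.0, -19.4]
force: [0.6, 1.2, 0.2]
opening: 0.0613
gripper_force: 0.0
```

Request:
{"method": "play_rows", "body": {"deltas": [[0.003, 0.001, -0.02, 0, 0, 0.001], [0, 0, -0.0145, 0, 0, 0.001], [0, 0, 0, 0, 0, 0]]}}

```text
clock: 7.0
tool_pos: [0.4248, 0.2618, 0.0208]
orientation: [179.9, 0.0, -19.1]
force: [-0.0, -0.3, -0.1]
opening: 0.0616
gripper_force: 0.0
```

Request:
{"method": "play_rows", "body": {"deltas": [[0, 0, 0, 0, 0, 0], [0, 0, 0, 0, 0, 0], [0, 0, 0, 0, 0, 0], [0, 0, 0, 0, 0, 0], [0, 0, 0, 0, 0, 0], [0, 0, 0, 0, 0, 0]], "gripper": -1}}

```text
clock: 7.6
tool_pos: [0.4255, 0.2625, 0.0222]
orientation: [-180.0, -0.0, -19.1]
force: [-4.8, 0.8, 24.2]
opening: 0.0195
gripper_force: 11.9
```

Request:
{"method": "play_rows", "body": {"deltas": [[0, 0, 0, 0, 0, 0], [0, 0, 0, 0, 0, 0]]}}

```text
clock: 7.8
tool_pos: [0.426, 0.2629, 0.0225]
orientation: [-179.9, -0.1, -19.0]
force: [-1.0, -1.1, 11.5]
opening: 0.0036
gripper_force: 5.6
```

```bash
python3 - <<'E'
from h import *
m,im,d=snap('wrist','w4.png'); o=get_obs();print(o['clock'],o['tool_pos'],o['orientation'],o['opening'],o['gripper_force'],o['force'])
E
```

```text
7.85 [0.42608913 0.26301149 0.02247706] [-1.79880078e+02 -7.86721376e-02 -1.90499962e+01] 0.0019552160128430383 5.475856655139069 [-1.04218223 -1.50741348 10.77836501]
```

View pics/w4.png

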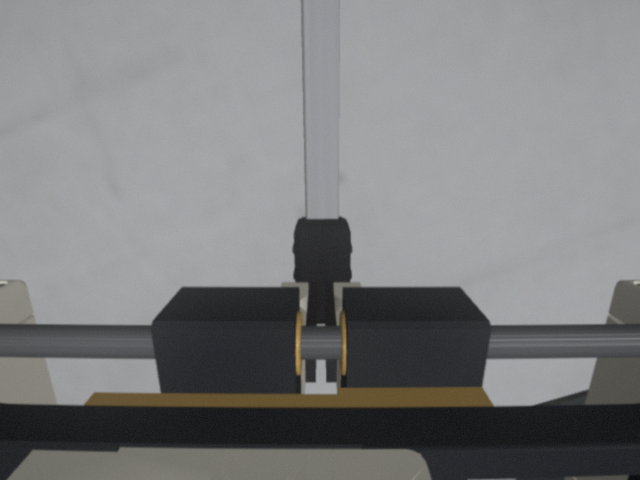

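The fingers have squeezed off the grip's rear end and the key has slid a little forward. I measure its new place and grasp it more centrally.

```bash
python3 - <<'E'
from h import *
z=np.load('pics/w4.png.npz'); m={k:z[k] for k in z.files}
f=plane(m,[323.5],[219],.02)[0]; c=plane(m,[321],[5],.009)[0]
k=(c-f);k/=np.hypot(*k[:2]); print('front',f,'c',c,'yaw',np.degrees(np.arctan2(k[1],k[0])),'centre',f-.025*k)
E
```

```text
front [0.46139752 0.24947578 0.02      ] c [0.54561601 0.22169327 0.009     ] yaw -18.257005138815746 centre [0.437656   0.25730778 0.02310094]
```

Request:
{"method": "play_rows", "body": {"deltas": [[0, 0, 0, 0, 0, 0], [0, 0, 0, 0, 0, 0], [0, 0, 0, 0, 0, 0], [0, 0, 0, 0, 0, 0]], "gripper": 0.3}}

```text
clock: 8.25
tool_pos: [0.4265, 0.264, 0.0225]
orientation: [-179.8, -0.1, -19.0]
force: [-2.2, 2.5, 9.1]
opening: 0.0283
gripper_force: 4.3
```

Request:
{"method": "play_rows", "body": {"deltas": [[0, 0, 0, 0, 0, 0], [0, 0, 0, 0, 0, 0], [0, 0, 0, 0, 0, 0], [0, 0, 0.04, 0, 0, 0], [0, 0, 0.044, 0, 0, 0], [0, 0, 0, 0, 0, 0]]}}

```text
clock: 8.85
tool_pos: [0.427, 0.2641, 0.0923]
orientation: [-179.7, -0.2, -19.0]
force: [-0.0, 0.2, -0.5]
opening: 0.0564
gripper_force: 0.0
```

```bash
python3 - <<'E'
from h import *
m,im,d=snap('wrist','w5.png'); o=get_obs();print(o['clock'],o['tool_pos'],o['orientation'],o['opening'],o['gripper_force'],o['force'])
m,t,d=snap('top','t5.png'); m,s,d=snap('scene','s5.png')
c=np.zeros((600,800,3),np.uint8); c[:360,:480]=cv2.resize(im,(480,360)); c[:360,480:]=cv2.resize(t[220:400,200:360],(320,360)); c[360:,:480]=cv2.resize(s[260:380,220:460],(480,240)); cv2.imwrite('pics/c5.png',c)
E
```

```text
8.9 [0.42604794 0.26322925 0.09029497] [-1.79765510e+02 -8.39660136e-02 -1.90952866e+01] 0.057200087443221366 0.0 [ 0.18779038 -0.04301518  0.04988184]
```

View pics/c5.png

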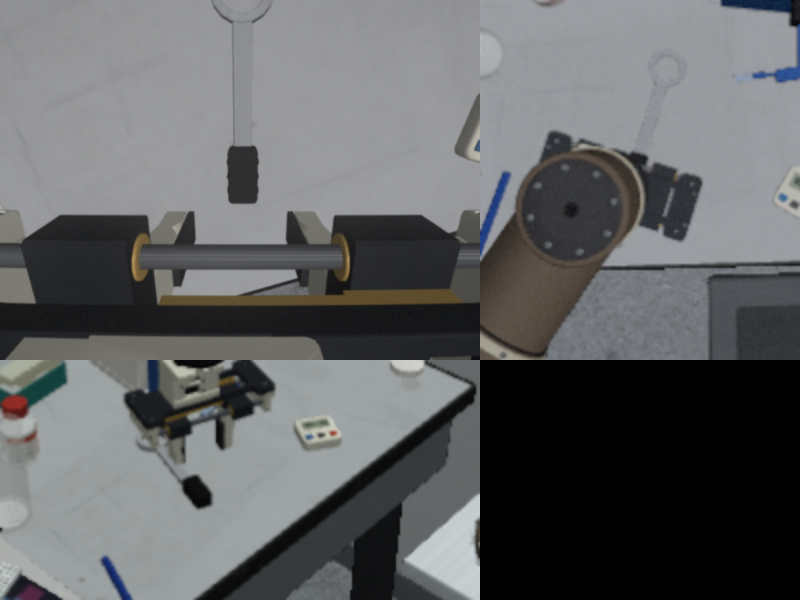

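```bash
python3 - <<'E'
from h import *
for f in ('w3','w5'):
    z=np.load(f'pics/{f}.png.npz'); m={k:z[k] for k in z.files}; im,d=m['im'],m['d']
    b=(im.max(2)<75); b[:150]=0;b[278:]=0;b[:,:270]=0;b[:,370:]=0
    n,l,s,c=cv2.connectedComponentsWithStats(b.astype(np.uint8)); i=1+np.argmax(s[1:,4]); x,y,w,h,_=s[i]
    print(f,s[i],c[i]); cx=c[i][0]
    print(' rear/front',plane(m,[cx,cx],[y+h-.5,y],.02)[:,:2].round(4).tolist(),'ring near',plane(m,[317 if f=='w3' else 323],[22 if f=='w3' else 30],.01)[0].round(4))
    P=pts(m,d,*np.argwhere(l==i)[:,::-1].T); print(' grip z pct',np.percentile(P[:,2],[5,25,50,75,95]).round(4),'bench',np.median(pts(m,d,np.arange(390,450),np.full(60,200))[:,2]))
    for r in (y+5,y+h//2,y+h-5): cc=np.argwhere(l[r]==i)[:,0]; print('  row',r,cc.min(),cc.max(),pts(m,d,[int(cx)],[r]).round(4))
E
```

```text
w3 [ 298  187   41   76 2881] [318.27733426 224.57584172]
 rear/front [[0.4126, 0.2679], [0.4608, 0.2508]] ring near [0.5524 0.2193 0.01  ]
 grip z pct [0.0209 0.0232 0.0238 0.0244 0.0251] bench -0.0025094101101746924
  row 192 300 336 [[0.4583 0.2519 0.0227]]
  row 225 299 338 [[0.4382 0.259  0.0237]]
  row 258 301 336 [[0.4173 0.2664 0.025 ]]
w5 [ 303  195   42   76 2905] [323.25301205 232.6919105 ]
 rear/front [[0.4129, 0.2676], [0.4612, 0.2511]] ring near [0.5525 0.22   0.01  ]
 grip z pct [0.0207 0.0232 0.0238 0.0244 0.0251] bench -0.0024072700710160433
  row 200 305 341 [[0.4585 0.2522 0.0214]]
  row 233 304 343 [[0.4387 0.259  0.024 ]]
  row 266 305 341 [[0.4171 0.2664 0.0231]]
```

```bash
python3 - <<'E'
from h import *
z=np.load('pics/w4.png.npz'); m={k:z[k] for k in z.files}; im,d=m['im'],m['d']
for r in (225,260,280,290,300,310,330,350,370,378):
    print(r,[(c,*(pts(m,d,[c],[r])[0]*1000).round(0).astype(int).tolist(),int(im[r,c].max())) for c in (298,304,312,321,330,338)])
z=np.load('pics/w5.png.npz'); m={k:z[k] for k in z.files}; d=m['d'];im=m['im']
print('w5 TCP .426,.2632,.0903')
for r in (285,300,320,340,360,375): print(r,[(c,*(pts(m,d,[c],[r])[0]*1000).round(0).astype(int).tolist(),int(im[r,c].max())) for c in (222,235,245,252,258)])
E
```

```text
225 [(298, 462, 262, 17, 50), (304, 462, 259, 22, 49), (312, 461, 255, 22, 51), (321, 459, 251, 21, 46), (330, 458, 248, 21, 49), (338, 457, 244, 21, 51)]
260 [(298, 448, 267, 23, 46), (304, 447, 264, 25, 46), (312, 446, 260, 24, 45), (321, 444, 257, 23, 40), (330, 443, 253, 24, 46), (338, 442, 249, 23, 47)]
280 [(298, 438, 270, 22, 39), (304, 438, 267, 24, 41), (312, 436, 264, 23, 41), (321, 436, 260, 25, 44), (330, 434, 256, 25, 40), (338, 433, 252, 24, 46)]
290 [(298, 464, 256, 97, 48), (304, 439, 266, 37, 118), (312, 436, 263, 34, 37), (321, 431, 261, 24, 39), (330, 433, 256, 33, 35), (338, 434, 252, 37, 121)]
300 [(298, 462, 256, 99, 45), (304, 437, 267, 43, 152), (312, 436, 263, 43, 36), (321, 426, 263, 24, 37), (330, 433, 256, 43, 34), (338, 433, 253, 44, 101)]
310 [(298, 460, 257, 100, 55), (304, 433, 268, 45, 135), (312, 436, 263, 52, 38), (321, 421, 265, 24, 37), (330, 433, 257, 51, 34), (338, 434, 253, 54, 117)]
330 [(298, 460, 257, 109, 157), (304, 457, 256, 105, 61), (312, 457, 254, 106, 62), (321, 456, 253, 105, 62), (330, 455, 251, 105, 61), (338, 454, 249, 105, 63)]
3
[... 619 characters left out ...]
444, 289, 95, 75)]
300 [(222, 451, 298, 118, 117), (235, 448, 293, 117, 151), (245, 446, 290, 115, 46), (252, 444, 288, 112, 46), (258, 438, 291, 98, 50)]
320 [(222, 449, 294, 133, 116), (235, 446, 290, 131, 47), (245, 444, 289, 127, 44), (252, 437, 291, 115, 44), (258, 430, 293, 101, 41)]
340 [(222, 463, 275, 178, 98), (235, 461, 273, 176, 100), (245, 461, 271, 176, 100), (252, 460, 269, 177, 98), (258, 460, 268, 177, 100)]
360 [(222, 442, 293, 148, 123), (235, 436, 293, 140, 49), (245, 430, 293, 132, 40), (252, 351, 348, -1, 143), (258, 349, 344, -2, 144)]
375 [(222, 438, 294, 150, 130), (235, 431, 295, 141, 49), (245, 339, 360, -3, 153), (252, 337, 354, -3, 159), (258, 335, 350, -3, 161)]
```

Depth shows the fingertips closing above the grip. They stand about 2–4 mm above the reported TCP height rather than 19 mm below it, so I must go about 20 mm lower. The key has not moved.

Request:
{"method": "play_rows", "body": {"deltas": [[0, 0, -0.04, 0, 0, 0], [0, 0, -0.04, 0, 0, 0], [0, 0, -0.012, 0, 0, 0], [0, 0, -0.006, 0, 0, 0], [0, 0, -0.004, 0, 0, 0], [0, 0, 0, 0, 0, 0]]}}

```text
clock: 9.6
tool_pos: [0.4254, 0.2624, 0.0071]
orientation: [-180.0, -0.0, -19.1]
force: [-0.9, -0.4, 0.1]
opening: 0.057
gripper_force: 0.0
```

Request:
{"method": "play_rows", "body": {"deltas": [[0, 0, -0.003, 0, 0, 0], [0, 0, 0, 0, 0, 0]]}}

```text
clock: 9.8
tool_pos: [0.4253, 0.2625, 0.0049]
orientation: [-179.9, -0.0, -19.1]
force: [-0.0, -0.2, 1.0]
opening: 0.057
gripper_force: 0.0
```

Request:
{"method": "play_rows", "body": {"deltas": [[0, 0, 0, 0, 0, 0], [0, 0, 0, 0, 0, 0], [0, 0, 0, 0, 0, 0], [0, 0, 0, 0, 0, 0], [0, 0, 0, 0, 0, 0], [0, 0, 0, 0, 0, 0], [0, 0, 0, 0, 0, 0]], "gripper": -1}}

```text
clock: 10.5
tool_pos: [0.4252, 0.2623, 0.0044]
orientation: [-180.0, -0.0, -19.1]
force: [-0.7, 0.3, 1.0]
opening: 0.0256
gripper_force: 29.9
```

Request:
{"method": "play_rows", "body": {"deltas": [[0, 0, 0.03, 0, 0, 0], [0, 0, 0.06, 0, 0, 0], [0, -0.03, 0.03, 0, 0, 0.0083], [0, -0.058, 0, 0, 0, 0.0083], [0, -0.058, 0, 0, 0, 0.0083], [0, -0.058, 0, 0, 0, 0.0083], [0, -0.058, 0, 0, 0, 0.0083], [0, -0.058, 0, 0, 0, 0.0083], [0, -0.058, 0, 0, 0, 0.0083], [0, -0.058, 0, 0, 0, 0.0083]]}}

```text
clock: 11.5
tool_pos: [0.4243, -0.0884, 0.1003]
orientation: [-180.0, 0.0, -7.1]
force: [1.1, 1.3, -1.9]
opening: 0.0256
gripper_force: 29.9
```

Request:
{"method": "play_rows", "body": {"deltas": [[0, -0.03, 0.013, -0.0017, -0.0138, 0], [0.005, -0.004, 0.013, -0.0034, -0.0276, 0], [0.01, 0, 0.013, -0.0034, -0.0276, 0], [0.01, 0, 0.013, -0.0034, -0.0276, 0], [0.01, 0, 0.013, -0.0034, -0.0276, 0], [0.008, 0, 0.013, -0.0017, -0.0138, 0], [0, 0, 0, 0, 0, 0], [0, 0, 0, 0, 0, 0]]}}

```text
clock: 12.3
tool_pos: [0.4579, -0.1145, 0.1616]
orientation: [-180.0, -24.9, -7.2]
force: [-0.3, -0.5, -2.1]
opening: 0.0255
gripper_force: 29.9
```

```bash
cat >> h.py <<'E'
C=np.array([.7259,-.0498,0]);RC=R.from_euler('z',-7.1,degrees=True).as_matrix()
def cab(p): return RC.T@(np.asarray(p)-C)
def state():
    o=get_obs(); Rt=R.from_euler('xyz',o['orientation'],degrees=True).as_matrix()
    kx=Rt[:,0]; q=cab(o['tool_pos']); k=RC.T@kx
    print('t',o['clock'],'Q cab',(q*1e3).round(1),'eye',((q+.1615*k)*1e3).round(1),'theta',np.degrees(np.arcsin(k[2])).round(1),'kyaw',np.degrees(np.arctan2(k[1],k[0])).round(1),'roll',(RC.T@Rt[:,1]).round(3),'q',o['joint_pos'].round(1),'F',o['force'].round(1),'op',round(o['opening'],4),'gf',o['gripper_force'])
    return o
E
python3 - <<'E'
from h import *
o=state(); print(o['tool_pos'],o['orientation'])
E
```

```text
t 12.3 Q cab [-258.   -97.4  161.6] eye [-111.4  -97.6  229.5] theta 24.9 kyaw -0.1 roll [-0.001 -1.    -0.   ] q [ 15.7 -10.9 -58.2  26.3 -21.6  44.4] F [-0.3 -0.5 -2.1] op 0.0255 gf 29.945689737796783
[ 0.45786627 -0.11453312  0.16158988] [-179.99276746  -24.85629632   -7.1782873 ]
```

```bash
cat > fk.py <<'E'
from h import *
from scipy.optimize import least_squares
E=lambda a,t:R.from_euler(a,t,degrees=True).as_matrix()
def fk(q,p):
    L1,L2,h,d,dt,a,e,s4,s6,c6,g=p
    A=E('z',q[0]);B=A@E('y',q[1]);F=B@E('y',-q[2]);G=F@E('x',s4*q[3]);W=G@E('y',-q[4])
    pos=np.array([0,0,h])+A@[a,-d,0]+B@[0,0,L1]+F@[L2,0,g]+G@[0,e,0]+W@[dt,0,0]
    return pos,W
E
python3 - <<'E'
from fk import *
D=[([86.8656,20.592,.6332,-.0195,-70.138,-16.506],[.22675,.63523,.22381],[179.90,-.01,-19.647]),
([8.6,11.7,8.7,0,-87.1,74.4],[.60647,-.10197,.38440],[-179.996,.031,-7.017]),
([54.9,11.6,-31.8,-.2,-47.,15.7],[.41805,.26215,.08981],[179.69,.223,-19.602]),
([15.7,-10.9,-58.2,26.3,-21.6,44.4],[.45787,-.11453,.16159],[-179.993,-24.856,-7.178])]
for s4 in (1,-1):
    def f(x):
        p=[x[0],x[1],x[2],x[3],x[4],x[5],0,s4,1,0,0]
        r=[]
        for q,t,o in D:
            P,W=fk(q,p); r+=list((P-t)*10)+list((W[:,0]-E('xyz',o)[:,2]))
        return r
    s=least_squares(f,[.6,.47,.35,.19,.5,0]); print(s4,s.x.round(4),np.array(s.fun).reshape(4,6).round(3).tolist())
E
```

```text
1 [0.3475 0.3976 0.2292 0.2092 0.1747 0.1259] [[0.161, -0.261, 0.203, 0.001, -0.0, -0.0], [0.113, -0.161, -0.104, -0.001, -0.0, 0.0], [0.314, 0.129, 0.319, 0.004, -0.003, 0.0], [-0.262, 0.482, -0.418, -0.088, 0.314, 0.0]]
-1 [0.5549 0.4216 0.309  0.1841 0.4511 0.0504] [[-0.08, -0.052, 0.097, 0.0, 0.0, -0.0], [-0.024, 0.072, -0.051, -0.001, -0.0, 0.0], [-0.009, 0.132, 0.221, -0.001, -0.0, 0.0], [0.031, -0.236, -0.267, 0.001, 0.0, 0.0]]
```

```bash
cat > fit.py <<'E'
from fk import *
D=[([86.8656,20.592,.6332,-.0195,-70.138,-16.506],[.22675,.63523,.22381],[179.90,-.01,-19.647]),
([8.6,11.7,8.7,0,-87.1,74.4],[.60647,-.10197,.38440],[-179.996,.031,-7.017]),
([54.9,11.6,-31.8,-.2,-47.,15.7],[.41805,.26215,.08981],[179.69,.223,-19.602]),
([15.7,-10.9,-58.2,26.3,-21.6,44.4],[.45787,-.11453,.16159],[-179.993,-24.856,-7.178])]
def P(x,s4=-1): return [x[0],x[1],x[2],x[3],x[4],x[5],x[6],s4,1,0,x[7]]
def f(x): return np.concatenate([(fk(q,P(x))[0]-t)*1000 for q,t,o in D])
s=least_squares(f,[.55,.42,.3,.18,.45,.05,0,0])
if __name__=='__main__':
    print(s.x.round(4),s.fun.reshape(4,3).round(1).tolist(),np.linalg.svd(s.jac)[1].round(1))
E
python3 fit.py
```

```text
[ 6.016e-01  4.636e-01  1.991e-01  2.300e-03  3.797e-01  1.000e-04
 -1.895e-01  0.000e+00] [[0.1, 0.1, 0.4], [0.0, -0.3, -0.2], [-0.4, 0.2, -0.2], [-0.0, -0.0, 0.0]] [3913.5 2861.  2762.4  746.1  470.5  230.2  143.9  128.8]
```

```bash
cat > ik.py <<'E'
from fit import *
lo=np.array([-176.03,-82.01,-58.28,-173.87,-174.79])+.3; hi=np.array([176.03,121.73,71.71,95.51,-.11])-.3
def ik(xe,ze,th,yw=0,ye=-.095,q0=None,hand=.1615):
    y=np.radians(yw);t=np.radians(th);k=np.array([np.cos(t)*np.cos(y),np.cos(t)*np.sin(y),np.sin(t)])
    tz=np.array([np.sin(t)*np.cos(y),np.sin(t)*np.sin(y),-np.cos(t)])
    Q=C+RC@(np.array([xe,ye,ze])-hand*k); tz=RC@tz
    g=lambda q:np.r_[(fk(q,P(s.x))[0]-Q)*100,(fk(q,P(s.x))[1][:,0]-tz)*50]
    best=None
    for q1 in ([15.7,-10.9,-58,26,-21.6],[0,10,-40,40,-40],[30,-30,-50,60,-40],[0,0,-50,-60,-60],[40,0,-50,90,-30],[10,0,-40,-120,-60]):
        r=least_squares(g,np.clip(q1,lo+1,hi-1),bounds=(lo,hi))
        if best is None or r.cost<best.cost: best=r
    return Q,best.x,np.sqrt(2*best.cost)/.1
E
python3 - <<'E'
from ik import *
for xe,ze,th in ((-.1,.225,20),(-.1,.22,25),(-.08,.22,25),(-.06,.225,25),(-.05,.225,30),(-.025,.235,30),(-.02,.25,30),(-.02,.262,30),(-.02,.262,35),(.012,.268,30),(.012,.268,35),(.012,.265,40),(.012,.265,45),(.014,.245,40),(.014,.245,45),(.02,.235,40),(.02,.235,45),(.03,.23,45),(.03,.228,50),(.04,.228,50),(.04,.228,55),(.045,.228,60)):
    Q,q,e=ik(xe,ze,th); print(xe,ze,th,'err mm',e.round(1),q.round(1))
E
```

```text
-0.1 0.225 20 err mm 0.0 [ 16.   -8.2 -49.3  15.  -31.2]
-0.1 0.22 25 err mm 3.1 [ 14.4  -8.5 -58.   27.4 -19.2]
-0.08 0.22 25 err mm 0.0 [ 13.1  -6.1 -56.9  28.7 -17.7]
-0.06 0.225 25 err mm 0.0 [ 12.5  -4.2 -53.8  26.4 -18.5]
-0.05 0.225 30 err mm 19.5 [  6.6  -2.8 -58.   39.4  -8.8]
-0.025 0.235 30 err mm 9.0 [  3.6  -1.2 -58.   48.4  -6.5]
-0.02 0.25 30 err mm 0.0 [  3.9  -2.  -57.7  49.5  -7.2]
-0.02 0.262 30 err mm 0.0 [  7.7  -3.  -54.7  39.2 -11.7]
-0.02 0.262 35 err mm 28.8 [  0.3  -2.7 -58.   53.1  -3.5]
0.012 0.268 30 err mm 0.0 [  8.   -0.1 -49.7  34.  -13.5]
0.012 0.268 35 err mm 23.5 [ -5.1  -0.3 -57.1  66.8  -0.4]
0.012 0.265 40 err mm 61.4 [  1.2   1.6 -51.6  32.2  -0.5]
0.012 0.265 45 err mm 52.1 [ -2.8   7.7 -33.6 -51.5  -0.4]
0.014 0.245 40 err mm 63.6 [  2.7   7.  -42.2 -10.1  -0.4]
0.014 0.245 45 err mm 42.3 [ -4.4   9.4 -32.2 -59.5  -0.4]
0.02 0.235 40 err mm 61.7 [  1.9   8.9 -39.3 -20.2  -0.4]
0.02 0.235 45 err mm 37.6 [ -4.9  10.7 -31.3 -62.1  -0.4]
0.03 0.23 45 err mm 35.9 [ -5.   11.8 -30.2 -62.6  -0.4]
0.03 0.228 50 err mm 0.0 [ -9.6  12.  -27.6 -78.9  -2. ]
0.04 0.228 50 err mm 0.4 [ -7.6  12.8 -27.  -74.9  -0.4]
0.04 0.228 55 err mm 0.0 [ -31.2   17.5  -32.8 -122.   -23.2]
0.045 0.228 60 err mm 0.0 [ -36.8   23.7  -38.2 -135.   -37.3]
```

```bash
python3 - <<'E'
from ik import *
W=[(-.1115,.2295,24.9),(-.1,.225,22),(-.055,.225,22),(-.022,.236,25),(-.018,.256,30),(-.008,.266,30),(.0125,.268,30),(.013,.250,30),(.014,.237,30)]
for x,z,t in ((.0150,.232,40),(.017,.230,45),(.018,.229,50)):
    a=np.radians(t); W.append((x-.1615*np.cos(a)+.1615*np.cos(np.pi/6),z-.1615*np.sin(a)+.1615*.5,30))
pq=None
for i,w in enumerate(W):
    for th in ([w[2]] if i<9 else (30,28,25)):
        a=np.radians(th);b=np.radians(w[2])
        xx=w[0]+.1615*(np.cos(a)-np.cos(b)); zz=w[1]+.1615*(np.sin(a)-np.sin(b))
        Q,q,e=ik(xx,zz,th,ye=-.0976 if i==0 else -.096)
        print(np.round(w,4),th,'err',e.round(1),q.round(1),'dunits',None if pq is None else ((Q-pq)/.8).round(4),Q.round(4))
    pq=Q
E
```

```text
[-0.1115  0.2295 24.9   ] 24.9 err 0.8 [ 15.7 -10.9 -58.   25.9 -21.8] dunits None [ 0.4578 -0.1148  0.1615]
[-0.1    0.225 22.   ] 22 err 0.0 [ 15.9  -8.6 -52.5  18.8 -27. ] dunits [0.0105 0.0007 0.0037] [ 0.4662 -0.1142  0.1645]
[-0.055  0.225 22.   ] 22 err 0.0 [ 13.1  -3.3 -47.5  17.1 -26.1] dunits [ 0.0558 -0.007   0.    ] [ 0.5109 -0.1198  0.1645]
[-2.20e-02  2.36e-01  2.50e+01] 25 err 0.0 [ 11.3  -0.9 -47.6  22.  -20.8] dunits [ 0.0451 -0.0056  0.0041] [ 0.547  -0.1243  0.1677]
[-1.80e-02  2.56e-01  3.00e+01] 30 err 0.0 [  6.2  -2.2 -55.8  42.9  -9.7] dunits [ 0.013  -0.0016  0.0094] [ 0.5574 -0.1256  0.1753]
[-8.00e-03  2.66e-01  3.00e+01] 30 err 0.0 [  8.1  -2.  -52.4  36.  -12.9] dunits [ 0.0124 -0.0015  0.0125] [ 0.5673 -0.1268  0.1853]
[1.25e-02 2.68e-01 3.00e+01] 30 err 0.0 [  7.9  -0.  -49.6  33.7 -13.5] dunits [ 0.0254 -0.0032  0.0025] [ 0.5876 -0.1293  0.1873]
[1.3e-02 2.5e-01 3.0e+01] 30 err 0.0 [  3.9   1.4 -53.8  46.4  -7.6] dunits [ 0.0006 -0.0001 -0.0225] [ 0.5881 -0.1294  0.1693]
[1.40e-02 2.37e-01 3.00e+01] 30 err 2.8 [ -6.1   2.3 -57.8  71.2  -0.4] dunits [ 0.
[... 504 characters left out ...]
units [ 0.0143 -0.0018 -0.0155] [ 0.6176 -0.1331  0.1158]
[ 0.0427  0.1966 30.    ] 28 err 12.0 [ -2.3   8.6 -53.4  59.4  -2. ] dunits [ 0.0143 -0.0018 -0.0155] [ 0.6176 -0.1331  0.1158]
[ 0.0427  0.1966 30.    ] 25 err 0.0 [  6.3   9.9 -46.7  32.3 -10.5] dunits [ 0.0143 -0.0018 -0.0155] [ 0.6176 -0.1331  0.1158]
[ 0.0541  0.186  30.    ] 30 err 29.0 [  0.5  10.1 -50.3  46.4  -2.7] dunits [ 0.0141 -0.0018 -0.0131] [ 0.6289 -0.1345  0.1053]
[ 0.0541  0.186  30.    ] 28 err 16.5 [ -0.7  10.5 -51.4  53.4  -2.6] dunits [ 0.0141 -0.0018 -0.0131] [ 0.6289 -0.1345  0.1053]
[ 0.0541  0.186  30.    ] 25 err 0.0 [  4.3  11.6 -47.8  39.   -7.6] dunits [ 0.0141 -0.0018 -0.0131] [ 0.6289 -0.1345  0.1053]
```

Request:
{"method": "play_rows", "body": {"deltas": [[0.0105, 0.001, 0.0037, 0.002, 0.016, 0], [0.014, -0.0017, 0, 0, 0, 0], [0.021, -0.0026, 0, 0, 0, 0], [0.021, -0.0026, 0, 0, 0, 0], [0, 0, 0, 0, 0, 0], [0, 0, 0, 0, 0, 0]]}}

```text
clock: 12.9
tool_pos: [0.5121, -0.119, 0.1639]
orientation: [180.0, -22.0, -7.2]
force: [-0.3, -0.6, -2.6]
opening: 0.0255
gripper_force: 29.9
```

```bash
python3 - <<'E'
from h import *
state(); m,im,d=snap('wrist','w6.png'); m,t,d=snap('top','t6.png'); m,s_,d=snap('scene','s6.png')
c=np.zeros((600,800,3),np.uint8); c[:360,:480]=cv2.resize(im,(480,360)); c[:360,480:]=cv2.resize(t[120:280,370:510],(320,360)); c[360:,:480]=cv2.resize(s_[130:250,240:480],(480,240)); cv2.imwrite('pics/c6.png',c)
E
```

```text
t 12.9 Q cab [-203.6  -95.1  163.9] eye [-53.9 -95.4 224.3] theta 22.0 kyaw -0.1 roll [-0.002 -1.     0.   ] q [ 13.2  -3.1 -47.5  17.3 -26.   55.4] F [-0.3 -0.6 -2.6] op 0.0255 gf 29.94570940732956
```

View pics/c6.png

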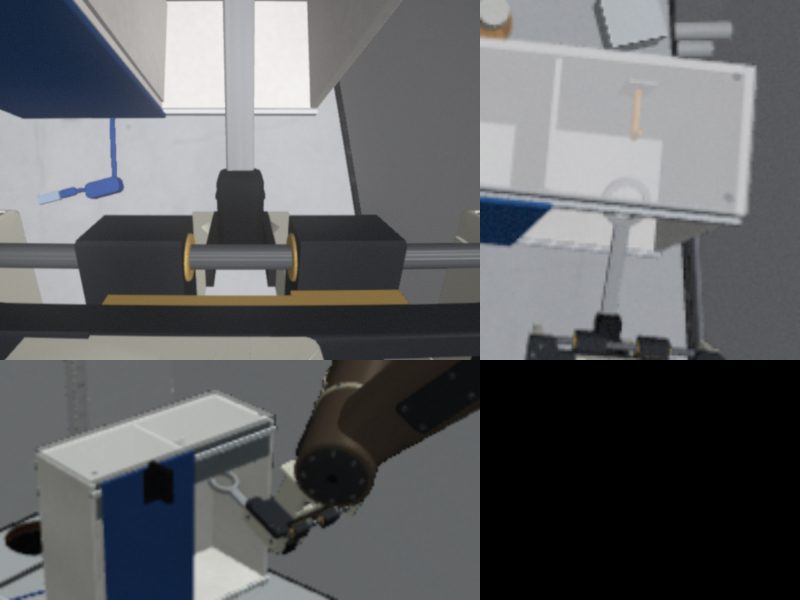

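The ring is inside, below the lip, and in line with the hook: ring at crop pixel (628,190), prong tip at (636,133). The door is fully open.

Request:
{"method": "play_rows", "body": {"deltas": [[0.0225, -0.0033, 0.002, -0.001, -0.0083, 0], [0.0213, -0.0033, 0.0025, -0.001, -0.0083, 0], [0.0065, -0.0008, 0.0047, -0.0017, -0.0138, 0], [0.0065, -0.0008, 0.0047, -0.0017, -0.0138, 0], [0.0062, -0.0008, 0.0062, 0, 0, 0], [0.0062, -0.0008, 0.0062, 0, 0, 0], [0, 0, 0, 0, 0, 0], [0, 0, 0, 0, 0, 0]]}}

```text
clock: 13.85
tool_pos: [0.5679, -0.1268, 0.187]
orientation: [-179.9, -30.1, -7.2]
force: [-0.7, -0.4, -2.3]
opening: 0.0257
gripper_force: 29.9
```

```bash
python3 - <<'E'
from h import *
z=np.load('pics/t6.png.npz'); m={k:z[k] for k in z.files}; print('ring at t6',(cab(plane(m,434.7,204.4,.225)[0])*1e3).round(1))
state()
m,t,d=snap('top','t7.png'); g=t[140:235,415:460]; cv2.imwrite('pics/t7c.png',cv2.resize(g,None,fx=6,fy=6))
E
```

```text
ring at t6 [-42.7 -97.4 225. ]
t 13.85 Q cab [-147.3  -95.9  187. ] eye [ -7.5 -96.1 267.8] theta 30.1 kyaw -0.1 roll [-0.001 -1.    -0.001] q [  8.1  -2.1 -52.2  35.6 -13.1  41.8] F [-0.7 -0.4 -2.3] op 0.0257 gf 29.94596153497696
```

```bash
python3 - <<'E'
from h import *
b=np.load('pics/t5.png.npz')['im'].astype(int)
for f in ('t6','t7'):
    z=np.load(f'pics/{f}.png.npz'); m={k:z[k] for k in z.files}
    df=np.abs(m['im'].astype(int)-b).sum(2); k=df>24
    sub=k[150:222,418:452]
    print(f); 
    for r in range(0,72,1):
        if sub[r].any(): print(150+r,''.join('#' if v else '.' for v in sub[r]))
E
```

```text
t6
199 ............######................
200 ..........###########.............
201 .........##############...........
202 ........########.#######..........
203 .......######.......####..........
204 ......######.........#####........
205 ......####............####........
206 .....#####............####........
207 .....#.................###........
208 .......................####.......
214 ......###.........................
215 ......######......##..............
216 ......###################.........
217 .......#################..........
218 ........###############...........
219 .........############.............
220 ..........##########..............
221 ..........########................
t7
176 ...................###...#........
177 ..................###########.....
178 .................#############....
179 ................#######.#######...
180 .............#...####......#####..
181 ............#####.#.........####..
182 ............####................#.
183 ...........#####.............##.#.
184 ...........####..............##.##
185 ...........####..............##.##
18
[... 467 characters left out ...]
98 ................########..........
199 ................#######...........
200 ................#######...........
201 ................#######...........
202 ...............#######............
203 ...............########...........
204 ...............#######............
205 ...............#######............
206 ...............#######............
207 ..............########............
208 ................#.................
215 ............######................
216 ............########..............
217 ............########..............
218 ............########..............
219 ............########..............
220 ...........#########..............
221 ...........########...............
```

```bash
python3 - <<'E'
from h import *
z=np.load('pics/t7.png.npz'); m={k:z[k] for k in z.files}
for p,h in (((433,210),.2243),((438.5,186.4),.2678),((438.5,176.7),.258)): print((cab(plane(m,*p,h)[0])*1e3).round(1))
E
```

```text
[-56.4 -94.5 224.3]
[ -8.5 -93.4 267.8]
[ 16.7 -93.9 258. ]
```

Request:
{"method": "play_rows", "body": {"deltas": [[0.0134, -0.0017, 0, 0, 0, 0], [0.0134, -0.0017, 0, 0, 0, 0], [0, 0, 0, 0, 0, 0], [-0.0009, 0.0001, -0.0097, 0.0003, 0.0028, 0], [-0.0009, 0.0001, -0.0097, 0.0003, 0.0028, 0], [0, 0, 0, 0, 0, 0]]}}

```text
clock: 14.5
tool_pos: [0.587, -0.1299, 0.1694]
orientation: [180.0, -28.8, -7.2]
force: [0.2, 0.3, -2.4]
opening: 0.0261
gripper_force: 29.9
```

Request:
{"method": "play_rows", "body": {"deltas": [[-0.0006, 0.0001, -0.0052, 0.0005, 0.0042, 0], [-0.0006, 0.0001, -0.0052, 0.0005, 0.0042, 0], [0, 0, 0, 0, 0, 0]]}}

```text
clock: 14.8
tool_pos: [0.5872, -0.1294, 0.1627]
orientation: [180.0, -27.5, -7.2]
force: [0.1, 0.8, -2.1]
opening: 0.0254
gripper_force: 29.9
```

```bash
python3 - <<'E'
from h import *
state()
E
```

```text
t 14.8 Q cab [-127.8  -96.1  162.7] eye [ 15.5 -96.3 237.1] theta 27.5 kyaw -0.1 roll [-0.001 -1.     0.   ] q [  8.3   2.6 -48.4  30.1 -14.2  46.9] F [ 0.1  0.8 -2.1] op 0.0254 gf 29.945878386497498
```

Request:
{"method": "play_rows", "body": {"deltas": [[0.0045, -0.0006, -0.0094, 0.0006, 0.0046, 0], [0.0045, -0.0006, -0.0094, 0.0006, 0.0046, 0], [0.0046, -0.0005, -0.0094, 0.0005, 0.0046, 0], [0.0053, -0.0006, -0.008, 0, 0, 0], [0.0053, -0.0006, -0.008, 0, 0, 0], [0, 0, 0, 0, 0, 0]]}}

```text
clock: 15.4
tool_pos: [0.6072, -0.1317, 0.1273]
orientation: [180.0, -25.0, -7.1]
force: [0.8, 1.4, 2.0]
opening: 0.0256
gripper_force: 30.0
```

```bash
python3 - <<'E'
from h import *
state()
m,t,d=snap('top','t8.png')
b=np.load('pics/t5.png.npz')['im'].astype(int)
k=np.abs(t.astype(int)-b).sum(2)>24
for r in range(160,222): print(r,''.join('#' if v else '.' for v in k[r,418:452]))
E
```

```text
t 15.4 Q cab [-107.7  -95.9  127.3] eye [ 38.7 -96.  195.6] theta 25.0 kyaw -0.0 roll [-0.001 -1.     0.   ] q [  7.4   8.1 -46.2  28.4 -13.   49. ] F [0.8 1.4 2. ] op 0.0256 gf 30.000481009483337
160 ..................................
161 ..................................
162 ..................................
163 ..................................
164 ..................................
165 ..................................
166 ..................................
167 ..................................
168 ...................###............
169 ..................########........
170 ................###########.......
171 ...............#############......
172 ..............########.######.....
173 .............####........#####....
174 ............###............###....
175 ...........###.............###....
176 ..........###..............####...
177 ..........###...............###...
178 ..........##................###...
179 ..........##.................##...
180 ............................###...
181 .........###..............#.......
182 .........####............##.......
183 ..
[... 814 characters left out ...]
04 ..........#######.................
205 ..........#######.................
206 .........#######..................
207 .........#######.................#
208 .....#............................
209 ..................................
210 ..................................
211 ..................................
212 ..................................
213 ..................................
214 .......##.........................
215 .......########...................
216 .......########...................
217 .......########...................
218 ......########....................
219 ......########....................
220 ......########....................
221 ......#######.....................
```

Request:
{"method": "play_rows", "body": {"deltas": [[0.0063, -0.0028, -0.0074, 0, 0, 0], [0.0063, -0.0028, -0.0074, 0, 0, 0], [0.006, -0.0028, -0.0055, 0, 0, 0], [0.006, -0.0018, -0.0055, 0, 0, 0], [0, 0, 0, 0, 0, 0]]}}

```text
clock: 15.95
tool_pos: [0.6263, -0.1402, 0.1062]
orientation: [180.0, -24.9, -7.1]
force: [0.1, 2.2, 1.1]
opening: 0.0256
gripper_force: 30.0
```

```bash
python3 - <<'E'
from h import *
state()
m,t,d=snap('top','t9.png')
b=np.load('pics/t5.png.npz')['im'].astype(int)
k=np.abs(t.astype(int)-b).sum(2)>24
for r in range(160,200): print(r,''.join('#' if v else '.' for v in k[r,418:452]))
s_=snap('scene','s9.png')
E
```

```text
t 15.95 Q cab [ -87.7 -102.   106.2] eye [  58.8 -102.1  174.3] theta 24.9 kyaw -0.0 roll [-0.001 -1.     0.   ] q [  4.5  11.5 -47.1  35.5  -8.5  44.3] F [0.1 2.2 1.1] op 0.0256 gf 30.004625916481018
160 ..................................
161 ..................................
162 ..................................
163 ..................................
164 ..................................
165 ..................................
166 ..................................
167 ....................####.#........
168 ..................##########......
169 ..................###########.....
170 ..................############....
171 ................######...######...
172 ...............####.........####..
173 ..............##.............###..
174 .............###..............###.
175 .............##...............###.
176 ............#..................#..
177 ............##................#.#.
178 ...........###.................#..
179 ............##....................
180 ..............................#...
181 ...........#####..................
182 ............#####.....######......
183 ............#################.....
184 .............###############......
185 ...............###########........
186 ...............########...........
187 ...............#######............
188 ...............#######............
189 ..............########............
190 ..............#######.............
191 ..............#######.............
192 ..............#######.............
193 .............#######..............
194 .............#######..............
195 .............#######..............
196 ............########..............
197 ............#######...............
198 ............#######...............
199 ............#######...............
```

Request:
{"method": "play_rows", "body": {"deltas": [[0, 0, 0, 0, 0, 0], [0, 0, 0, 0, 0, 0], [0, 0, 0, 0, 0, 0], [0, 0, 0, 0, 0, 0], [-0.015, 0.002, 0, 0, 0, 0], [-0.03, 0.004, 0, 0, 0, 0], [-0.04, 0.005, 0, 0, 0, 0], [0, 0, 0, 0, 0, 0], [0, 0, 0, 0, 0, 0], [0, 0, 0, 0, 0, 0]], "gripper": 0.2}}

```text
clock: 17.05
tool_pos: [0.5665, -0.1357, 0.1096]
orientation: [179.9, -25.0, -7.2]
force: [0.0, 0.5, -1.4]
opening: 0.0521
gripper_force: 0.0
```

```bash
python3 - <<'E'
from h import *
o=state()
m,t,d=snap('top','t10.png')
m,s_,d=snap('scene','s10.png')
m,w,d=snap('wrist','w10.png')
c=np.zeros((600,800,3),np.uint8); c[:360,:480]=cv2.resize(w,(480,360)); c[:360,480:]=cv2.resize(t[120:280,370:510],(320,360)); c[360:,:480]=cv2.resize(s_[130:250,240:480],(480,240)); cv2.imwrite('pics/c10.png',c)
E
```

```text
t 17.05 Q cab [-147.5 -105.   109.6] eye [  -1.1 -105.2  177.7] theta 25.0 kyaw -0.1 roll [-0.003 -1.     0.002] q [ -2.6   5.7 -58.3  60.   -2.4  25.9] F [ 0.   0.5 -1.4] op 0.0521 gf 0.0
```

View pics/c10.png

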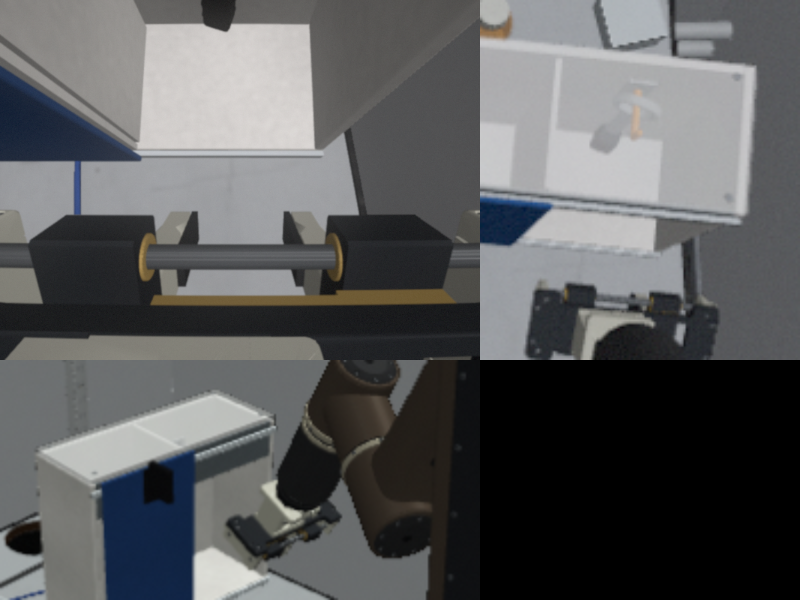

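The key hangs on the shank, ring at crop pixel (637,105) behind the prong at (633,135), and the grip hangs down inside. I now withdraw, turn the tool down and go back to the tab.

Request:
{"method": "play_rows", "body": {"deltas": [[-0.005, 0.0006, 0.02, 0.0034, 0.0276, 0], [-0.015, 0.0015, 0.04, 0.0034, 0.0276, 0], [-0.015, 0.0015, 0.04, 0.0034, 0.0276, 0], [-0.015, 0.0015, 0.04, 0.0034, 0.0276, 0], [-0.0125, 0.0015, 0.05, 0.0034, 0.0276, 0], [0, 0, 0.055, 0, 0, 0], [0, 0, 0.055, 0, 0, 0], [0, 0.02, 0.055, 0, 0, 0], [0, 0.04, 0.01, 0, 0, 0], [0, 0, 0, 0, 0, 0]], "gripper": 0.3}}

```text
clock: 18.2
tool_pos: [0.5541, -0.137, 0.385]
orientation: [174.5, -11.7, -7.6]
force: [-0.9, 0.4, -0.6]
opening: 0.0568
gripper_force: 0.0
```

```bash
python3 - <<'E'
from h import *
o=state(); T=np.array([.6245,.0492,.40]); print(o['tool_pos'],o['orientation'],((T-o['tool_pos'])/.8).round(4))
b=np.load('pics/t5.png.npz')['im'].astype(int)
m,t,d=snap('top','t11.png'); k=np.abs(t.astype(int)-b).sum(2)>24
for r in range(150,196): print(r,''.join('#' if v else '.' for v in k[r,418:452]))
E
```

```text
t 18.2 Q cab [-159.7 -107.7  385. ] eye [  -1.6 -109.1  417.8] theta 11.7 kyaw -0.5 roll [-0.028 -0.995  0.094] q [ 12.   -0.9 -10.4   9.6 -71.5  67.4] F [-0.9  0.4 -0.6] op 0.0568 gf 0.0
[ 0.55409351 -0.13695676  0.38496304] [174.46600288 -11.73686372  -7.60493097] [0.088  0.2327 0.0188]
150 ..#.#..#.#####.#..##.#.##.##....##
151 ..##.#####.....#.#...###...###.#..
152 #......#.#####...##..######.#.....
153 ..##.##..####..#..#......###.###..
154 #......#.......##...#........#.#.#
155 ##....##..###..###...#.#..#..##...
156 ..#.#####..#.#.#.###..#....##..#.#
157 ..#.##.#.####.##...........#.##.##
158 .#.##..###....#....##.#..#..####.#
159 .#....#...#..#..#....##.#.#.....##
160 ..#.....#####.###.#.#.####..###...
161 .##...#.###.#########.###..##.#..#
162 .#..##.#.#...###########.#.#.#....
163 #...#.........#############.##..#.
164 ..###........#..##################
165 ...#.#...........#############....
166 .####...##...####..#############..
167 ..#.##...#..#######...#########...
168 ...##.###....#######.....#######.#
169 ##.#.#.#......#####..###...####.##
170 ..#######.......###..###..
[... 283 characters left out ...]
78 ###.........##.#.#..##.#.##.###.#.
179 #######.....#..##....##.##.#.####.
180 ##########.#.#..#.##.##.#..##.....
181 ##########..#.......##.#..#.####.#
182 ##########..#..#.#...#...#.....#..
183 ##########..#.###...#....#.....##.
184 #########.##.#....#.#.######...##.
185 #########.#....#.###.#...#.#..#..#
186 ########....##.#..#...#....#..#...
187 ######...##.......#..###..#.......
188 .####......#.#.##.#....##..#..#...
189 .#........#.#......##........#...#
190 ##.#.#..###.##.#.......#.##.###...
191 #####..####.#..#..###.###..#....#.
192 ##.....#.##.#....###......#...#...
193 #.#####..####.#.#.###.##.#........
194 .##.#####..####.#......####.#.....
195 .#..##..##.###..#.###......##.####
```

```bash
cat >> h.py <<'E'
def togo(T):
    o=get_obs(); Rt=R.from_euler('xyz',o['orientation'],degrees=True); Rd=R.from_euler('xyz',[180,0,-7.1],degrees=True)
    print(o['clock'],o['tool_pos'],o['orientation'],'shift',((np.array(T)-o['tool_pos'])/.8).round(4),'rot',((Rd*Rt.inv()).as_rotvec(degrees=True)/180).round(4),'op',o['opening'],'F',o['force'].round(1))
E
python3 -c "
from h import *
togo([.6245,.0492,.40])"
```

```text
18.25 [ 0.55348578 -0.13776724  0.38331842] [174.42565309 -11.59097662  -7.57913735] shift [0.0888 0.2337 0.0209] rot [0.0388 0.0599 0.0058] op 0.05738370378738436 F [ 0.2 -0.5 -1.1]
```

Request:
{"method": "play_rows", "body": {"deltas": [[0, 0.02, 0.005, 0.0097, 0.015, 0.0014], [0, 0.03, 0.005, 0.0097, 0.015, 0.0014], [0, 0.035, 0.005, 0.0097, 0.015, 0.0015], [0, 0.035, 0.006, 0.0097, 0.0149, 0.0015], [0.022, 0.033, 0, 0, 0, 0], [0.022, 0.033, 0, 0, 0, 0], [0.022, 0.028, 0, 0, 0, 0], [0.022, 0.02, 0, 0, 0, 0], [0, 0, 0, 0, 0, 0], [0, 0, 0, 0, 0, 0]]}}

```text
clock: 19.25
tool_pos: [0.6235, 0.0477, 0.3979]
orientation: [179.8, 0.2, -7.2]
force: [0.1, -0.8, -0.4]
opening: 0.0571
gripper_force: 0.0
```

```bash
python3 - <<'E'
from h import *
togo([.6245,.0492,.304])
m,im,d=snap('wrist','w12.png')
hsv=cv2.cvtColor(im,cv2.COLOR_BGR2HSV)
b=im.max(2)<50; b[:235]=0; b[283:]=0; b[:,:265]=0; b[:,380:]=0
for r in (240,250,260,270,280): 
    c=np.argwhere(b[r])[:,0]
    if len(c): print(r,c.min(),c.max(),(cab(plane(m,(c.min()+c.max())/2,r,.33)[0])*1e3).round(1))
E
```

```text
19.25 [0.62354926 0.04774507 0.39788828] [179.83127301   0.21965059  -7.20628777] shift [ 0.0012  0.0018 -0.1174] rot [ 0.0008 -0.0013  0.0006] op 0.05712163598421909 F [ 0.1 -0.8 -0.4]
240 311 312 [-105.8   89.9  330. ]
250 312 323 [-112.6   86.   330. ]
260 311 322 [-119.5   86.7  330. ]
270 311 320 [-126.5   87.4  330. ]
280 317 317 [-133.6   86.4  330. ]
```

Request:
{"method": "play_rows", "body": {"deltas": [[0.001, 0.0015, -0.04, 0, 0, 0], [0, 0.001, -0.045, 0, 0, 0], [0, 0, -0.022, 0, 0, 0], [0, 0, -0.01, 0, 0, 0], [0, 0, 0, 0, 0, 0]]}}

```text
clock: 19.8
tool_pos: [0.6237, 0.0488, 0.306]
orientation: [179.9, 0.1, -7.3]
force: [0.4, -0.6, 0.5]
opening: 0.0569
gripper_force: 0.0
```

Request:
{"method": "play_rows", "body": {"deltas": [[0, 0, 0, 0, 0, 0], [0, 0, 0, 0, 0, 0], [0, 0, 0, 0, 0, 0], [0, 0, 0, 0, 0, 0], [0, 0, 0, 0, 0, 0], [0, 0, 0, 0, 0, 0], [0, 0, 0, 0, 0, 0], [0, 0, 0, 0, 0, 0], [0, 0, 0, 0, 0, 0]], "gripper": -1}}

```text
clock: 20.7
tool_pos: [0.6243, 0.0491, 0.3066]
orientation: [179.9, 0.0, -7.3]
force: [-0.1, -4.1, 0.7]
opening: 0.0118
gripper_force: 30.0
```

```bash
python3 - <<'E'
from h import *
o=get_obs(); Y=np.array([.1236,.9923]); print('clock',o['clock'],'cab',(cab(o['tool_pos'])*1e3).round(1),o['opening'],o['force'])
m,t,d=snap('top','t13.png')
# key in the cabinet: mask vs. empty cabinet (t5)
b=cv2.GaussianBlur(np.load('pics/t5.png.npz')['im'],(3,3),0).astype(int)
k=np.abs(cv2.GaussianBlur(t,(3,3),0).astype(int)-b).sum(2)>26
for r in range(152,196): print(r,''.join('#' if v else '.' for v in k[r,418:452]))
E
```

```text
clock 20.7 cab [-113.1   85.6  306.6] 0.011800614238922875 [-0.13367101 -4.07338559  0.72661359]
152 ##################################
153 ##################################
154 ##################################
155 .#################################
156 .#################################
157 ##################################
158 #.################################
159 ##.###############################
160 ##.###############################
161 ##################################
162 ###.##############################
163 ###.##############################
164 ##################################
165 ####.######..#####################
166 ####.######.######################
167 ####.#############################
168 ##################################
169 ##################################
170 #####.######...###################
171 #####.######.....#########..######
172 #####.#####.......########...#####
173 #####.###.........################
174 ######.##........#################
175 ######..........##################
176 ######.........###################
177 ######........####################
178 ######........####################
179 ########......####################
180 #############.####################
181 #############.####################
182 ############..####################
183 ############.#####################
184 ############.#####################
185 ###########.######################
186 ##########.#######################
187 #########.########################
188 ###......#########################
189 ##################################
190 ##.###############################
191 ##.###############################
192 #.################################
193 #.################################
194 .#################################
195 ##################################
```

Request:
{"method": "play_rows", "body": {"deltas": [[-0.0013, -0.011, 0, 0, 0, 0], [-0.0032, -0.026, 0, 0, 0, 0], [-0.004, -0.0325, 0, 0, 0, 0], [-0.004, -0.0325, 0, 0, 0, 0], [-0.004, -0.0325, 0, 0, 0, 0], [-0.0035, -0.028, 0, 0, 0, 0], [-0.003, -0.024, 0, 0, 0, 0], [-0.0021, -0.017, 0, 0, 0, 0], [-0.001, -0.008, 0, 0, 0, 0], [0, 0, 0, 0, 0, 0]]}}

```text
clock: 21.75
tool_pos: [0.6027, -0.1207, 0.3066]
orientation: [179.9, 0.1, -7.3]
force: [-5.9, -1.0, 2.6]
opening: 0.0117
gripper_force: 30.0
```

```bash
python3 - <<'E'
from h import *
o=get_obs(); print('clock',o['clock'],'cab',(cab(o['tool_pos'])*1e3).round(1),o['opening'],o['force'],o['orientation'])
m=camera_model('top'); print((cab(plane(m,441,165.5,.225)[0])*1e3).round(1))
E
```

```text
clock 21.75 cab [-113.5  -85.6  306.6] 0.011686417367310364 [-5.89207113 -0.99493356  2.62879986] [ 1.79868635e+02  8.76576692e-02 -7.30391060e+00]
[  53.1 -105.4  225. ]
```

Request:
{"method": "play_rows", "body": {"deltas": [[-0.0006, -0.005, 0, 0, 0, 0], [-0.0004, -0.003, 0, 0, 0, 0], [0, 0, 0, 0, 0, 0], [0, 0, 0, 0, 0, 0]]}}

```text
clock: 22.15
tool_pos: [0.602, -0.126, 0.3066]
orientation: [179.9, 0.1, -7.2]
force: [-5.8, 0.1, 3.2]
opening: 0.0117
gripper_force: 30.0
```

Request:
{"method": "play_rows", "body": {"deltas": [[-0.0004, -0.003, 0, 0, 0, 0], [0, 0, 0, 0, 0, 0], [0, 0, 0, 0, 0, 0]]}}

```text
clock: 22.45
tool_pos: [0.6017, -0.1282, 0.3065]
orientation: [179.9, 0.1, -7.2]
force: [-6.6, 0.9, 3.2]
opening: 0.0117
gripper_force: 30.0
```

Request:
{"method": "play_rows", "body": {"deltas": [[0, 0, 0, 0, 0, 0], [0, 0, 0, 0, 0, 0], [0, 0, 0, 0, 0, 0], [0, 0, 0, 0, 0, 0], [0, 0, 0, 0, 0, 0], [0, 0, 0.03, 0, 0, 0], [0, 0, 0.05, 0, 0, 0], [0, 0, 0.05, 0, 0, 0], [-0.05, 0, 0.02, 0, 0, 0], [-0.05, 0.03, 0, 0, 0, 0]], "gripper": 0.3}}

```text
clock: 23.45
tool_pos: [0.523, -0.1057, 0.4283]
orientation: [179.9, -0.1, -7.4]
force: [0.5, 1.6, 0.4]
opening: 0.0573
gripper_force: 0.0
```

Request:
{"method": "play_rows", "body": {"deltas": [[-0.02, 0.055, 0, 0, 0, 0], [-0.02, 0.055, 0, 0, 0, 0], [-0.02, 0.055, 0, 0, 0, 0], [-0.02, 0.055, 0, 0, 0, 0], [0, 0.055, 0, 0, 0, 0], [0, 0.055, 0, 0, 0, 0], [0, 0.055, 0, 0, 0, 0], [0, 0.055, 0, 0, 0, 0], [0, 0, 0, 0, 0, 0]]}}

```text
clock: 24.35
tool_pos: [0.458, 0.2518, 0.4249]
orientation: [179.8, 0.1, -7.1]
force: [-0.7, -0.8, -0.6]
opening: 0.0572
gripper_force: 0.0
```

```bash
python3 - <<'E'
from h import *
o=get_obs(); print(o['clock'],o['tool_pos'],o['force'])
m,t,d=snap('top','t14.png')
hsv=cv2.cvtColor(t,cv2.COLOR_BGR2HSV)
H,W=d.shape;u,v=np.meshgrid(np.arange(W),np.arange(H)); P=pts(m,d,u.ravel(),v.ravel()).reshape(H,W,3)
b=(u>405)&(u<450)&(v>205)&(v<250)&(hsv[...,2]<70)&(P[...,2]>.322)&(P[...,2]<.34)
q=P[b].mean(0); print('tab',b.sum(),(cab(q)*1e3).round(1))
bl=(v>205)&(v<232)&(u>360)&(u<480)&(hsv[...,0]>95)&(hsv[...,0]<130)&(hsv[...,1]>120)
c=np.argwhere(bl)[:,::-1]
for r in range(208,224,3):
    x=c[c[:,1]==r][:,0]
    if len(x): print(r,x.min(),x.max())
b0=np.load('pics/t0.png.npz' if 0 else 'pics/top0.png.npz')['im'].astype(int)
k=np.abs(t.astype(int)-b0).sum(2)>28
for r in range(152,196): print(r,''.join('#' if w else '.' for w in k[r,418:452]))
E
```

```text
24.35 [0.45799051 0.25176145 0.42493865] [-0.74864183 -0.82405673 -0.56522031]
tab 137 [-110.9  -93.1  329.3]
211 402 407
214 399 436
217 396 466
220 393 479
223 390 474
152 #########.########################
153 ##################################
154 #########################.#####.##
155 #.#######################.#####.##
156 ################.#################
157 ##################################
158 #########.########################
159 ##########.##.#####.##############
160 ##########.#######################
161 ###.#######.###################.##
162 ###.###.##..######################
163 #####.####..######################
164 ##########..#.####################
165 ###.######....####################
166 ####.####....##################.#.
167 ##########...#######..############
168 ###########..#####################
169 ##.#########..###########.########
170 ############....###.######..#####.
171 #######.#..........#####.....#####
172 #######.#.........#####.......####
173 #######...........####.#......##..
174 ####.##...........###.##.#########
175 ##..............##################
176 #...#...........############.#####
177 ...#...........#########.#########
178 ..#..........################.####
179 #######......#####################
180 ############.#####################
181 ##################################
182 ####################.#############
183 ###########..#######.#############
184 #######################.##########
185 ##########.#######################
186 #########.######.#################
187 ..#####..#########################
188 ##...#.###########################
189 ##################################
190 ####.#############################
191 ##############################.###
192 #####################.############
193 ###############################.##
194 ##########################.#######
195 ##################################
```

```bash
python3 - <<'E'
from h import *
m,s_,d=snap('scene','s14.png'); t=np.load('pics/t14.png.npz')['im']
c=np.zeros((600,800,3),np.uint8); c[:,:400]=cv2.resize(t[130:250,400:480],(400,600)); c[:400,400:]=cv2.resize(s_[120:240,240:360],(400,400)); cv2.imwrite('pics/c14.png',c)
E
```

```text
(no output)
```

View pics/c14.png

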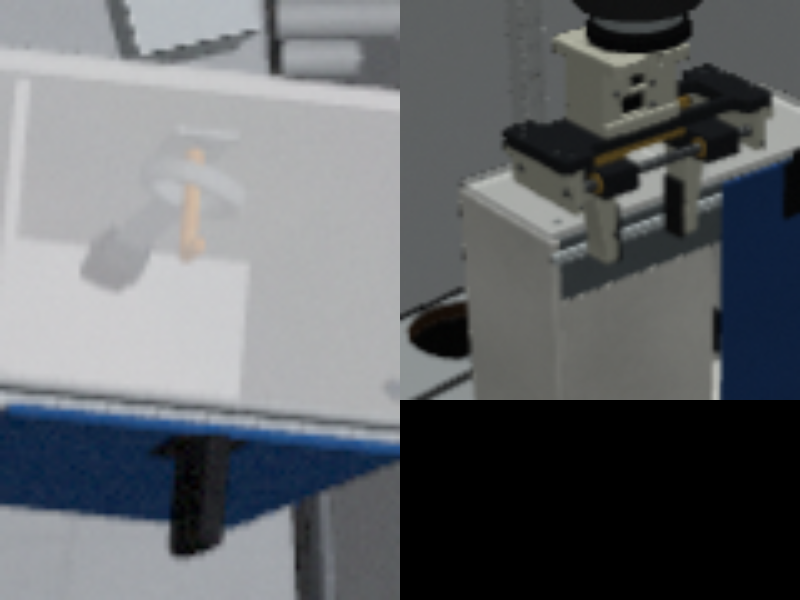

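```bash
python3 - <<'E'
from h import *
m=camera_model('top')
a=cab(plane(m,439,166,.221)[0]); b=cab(plane(m,422.8,183.0,.072)[0]); print(a,b,np.arctan(np.hypot(*(a-b)[:2])/.149))
E
```

```text
[ 0.05252444 -0.10155783  0.221     ] [ 0.0428423 -0.0947012  0.072    ] 0.07945731081034288
```

The key hangs nearly vertical, with the ring at cabinet x ≈ 52, y ≈ -101. The door is shut and the arm is clear, so I hand the job in.

```bash
python3 -c "
from plant import *
print(close_job())"
```

```text
the job is handed in; nothing more can be done
None
```

The job is handed in: by my last camera measurements the key hangs by its ring on the hook about 0.08 rad from vertical, the door is shut to within a few millimetres, and the arm is clear. The hand-in returned no verdict, and I did not re-measure the timer, bottle, petri dish or beaker, though I saw no sign of contact with them.

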